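# Fresh cell for the clay scale

## Robot

A 6-joint arm with a two-finger parallel gripper is mounted at the origin on the work surface. World frame = base frame: x ahead of the robot, y to its left, z up, the work surface at z = 0. Lengths are in m, angles in rad, forces in N, time in s.
With the tool pointing down it reaches from about 0.225 to 0.875 m from the base axis. Payload 3.4 kg.
Tool frame: the origin (TCP) lies on the centre line of the jaws, within the pads' length; the fingertips stand 11 mm ahead of it and the grasp point (between the pads) lies 8 mm behind it; z points along the fingers, y is the line along which they close (so a half turn about z gives the same grasp; the last joint's range is limited). The gripper opens to 85 mm and grips with 20 to 120 N. Pads are 22 mm wide; open, the fingers measure 114 mm over their backs; the gripper's body (76 mm by 85 mm) begins 54 mm behind the grasp point. The pads swing forward as they close: fully open they stand 13 mm farther back than shut.
Start: joints at [-1.237, 0.276, 1.505, -0, 1.361, -0.121], TCP at [0.253, -0.517, 0.242] pointing down, gripper open.
Joint ranges: [-2.89, 2.89], [-0.75, 2.08], [0.22, 2.7], [-1.18, 4.32], [0.11, 2.71], [-2.7, 2.7]. Speed limits (rad/s): [2.57, 2.57, 3.14, 3.14, 3.14, 3.14].

## Interface

Orientations are given as a unit quaternion [w, x, y, z].
In Python, from rig import manip, eyes, job gives the robot as it stands.
- The arm moves only by the tool drive_tool, never from a script. Its argument "rows" is a list of rows, each a list of 3 entries, a list of its own where there are three numbers: the turn, a rotation vector about the world's x, y, z in rad, then the shift along the world's x, y, z in cm, then the finger opening in cm, from 0 to 8.54. A call has 1 to 8 rows; each row shifts and turns the commanded pose from where the row before left it; what a row does not reach is not made up. A row lasts 1/8 s, in which the tool goes at most 62.5 mm and 10.7 degrees, less where a joint would pass 70% of its speed; a pose out of reach is approached as far as the arm can. A call is refused whole if a number of a shift passes 6.25 or a number of a turn 0.188, either way. A call with a gripper value outside its range is refused whole. The fingers move at their own pace and stop on an object; "force" is the grip in N (left out, the last holds). Time passes only in rows, so rows that do not move let the fingers close. It gives the time, the measured TCP pose, the force, the opening and the grip force at its end, in the units of the state.
- manip.get_state(): the state, without advancing time (a new reading comes with each control period).
- eyes.get_image(name): name is "scene" or "top" or "wrist"; returns the picture (400x640x3 uint8, red, green, blue); there is no depth.
- eyes.get_calibration(name): a dict with "camera_matrix" (3x3 intrinsics, pixels), "view" (4x4, takes a point from world to camera coordinates). Camera axes: x right, y up, looking along -z (the intrinsics and any distortion apply to the point x, -y, -z); pixel columns grow to the right and rows downward; lengths in m; the calibration is good to about 2 mm. A picture is of the moment at which its call begins: read the wrist's pose just before it. get_calibration takes no time and is no camera call; for the wrist camera it gives the pose at the moment of the call.
- job.sign_off(): hands the job in; it is judged then, once.
The state is a dict: "clock": time; "qpos": joint angles; "qd": joint speeds; "effort": joint torques, N m; "position": TCP position; "ee_rot": TCP orientation; "contact_force": force on the tool from outside, world axes, zero at the start; "moment": the same for the moment, N m; "width": finger opening in m; "gripper_force": force on a finger pad.
Only numpy, scipy, OpenCV 4.12 (cv2) and the standard library are available. Lean on these libraries where they do the work, as an engineer would, in place of code of your own. Each camera call takes 0.05 s, during which the arm holds its last target. There are 200 camera calls.

## Task

The clay scale needs its second battery: take the one big cell out of the battery box, lay it on its side in the empty wide channel of the wooden tool rest and let go of it to change your grip, then load it in the empty bay of the scale's open battery drawer by pressing its flat end against the coil spring and dropping the button end down inside the contact wall. When it lies level in the bay, let go and push the drawer fully shut. Leave everything else where it is.

Things in the scene. Friction and masses are not known exactly. Their poses are not given: they have to be found in the camera images.
- cell: The big cell: plain dark steel cylinder with bright metal ends, 34 mm diameter, 61.5 mm long overall, about 140 g. Origin at the centre of its flat end, its z axis runs along the cell from the flat end to the button end. The two other cells in the box look alike but are smaller. At the start it stands button up in one of the three wells of the battery box.
- cell_center (a point): Centre of the big cell, half-way along its 61.5 mm and on its axis; z axis towards the button end.
- cell_button (a point): Tip of the big cell's button (a 9.6 mm wide, 2 mm high nub; the full 34 mm diameter is 59.5 mm long).
- battery_box: Grey plastic open box, 48 x 138 mm and 36 mm high, walls and floor 3 mm, fixed to the table. Its row of three wells (each about 42 mm square) runs along its y axis, at y = -45, 0 and +45 mm. Origin under its centre. Any cell may be in any well; the big one stands about 28 mm proud of the rim, the smaller ones (26 mm diameter, 50 mm long) 17 mm.
- tool_rest: Wooden tool rest, 170 (x) x 130 (y) x 22 mm high, fixed to the table, origin under its centre. Two channels run along its x: the wide empty one, and a narrow one at y = +43 mm in which a wooden modelling tool lies, at most 2 mm above the top face.
- channel (a point): Centre of the wide empty channel, at the level of the rest's top face (22 mm above the table); x runs along the channel. The channel is rectangular, 24 mm wide, 8 mm deep and 138 mm long with closed ends, so that the big cell lying on its side rests on the two edges, its axis 12 mm above the top face, and cannot roll.
- scale: White bench scale with a steel pan on top, fixed, 210 (x) x 290 (y) mm, top of the pan 74 mm above the table, its display at the far side (+x). Origin under the centre of the housing. The battery drawer comes out of the face at x = -105 mm, below a lintel whose lower edge is 54 mm above the table.
- drawer (a joint): Battery drawer: opening in m, 0 = shut with its front flush with the scale, grows as it is drawn out along the scale's -x; stop at 0.112. Starts 0.095 to 0.11 open. It stays where it is put: about 7 N of friction.
- bay (a point): Where the big cell's centre must come to lie in the drawer's empty bay, 30 mm above the table; moves with the drawer. x points into the scale (closing direction; the button end must point this way), z up. Along x from here: front panel's inner face -39.3 mm, face of the free spring -23.3, seated cell's flat end -30.8 and button tip +30.8. Bay floor 17 mm below.
- wall_top (a point): Middle of the top edge, on the bay's side, of the contact wall that the button presses on: 30.8 mm along the bay's x and 2 mm above the bay point. The wall is 3 mm thick and spans the drawer; behind it is free space up to the scale while the drawer is open. Same axes as the bay.
- rib (a point): Middle of the bay floor. Four ribs, 6 mm high and 28 mm apart across, keep the cell central near the bay's two ends; the middle 38 mm is free for fingers. In the bay point's frame a 12 mm high partition stands at y = +32 mm, a 10 mm high side wall at y = -28 mm, and the other bay, with a like cell that is part of the drawer, is centred at y = +64 mm.
- front (a point): Centre of the outer face of the drawer's front panel (126 mm wide, 41 mm high, from 10 to 51 mm above the table); a 60 mm wide lip stands 7 mm out near its top edge (35 to 39 mm above the panel's lower edge). Same axes as the bay.
- spring (a joint): Compression of the empty bay's coil spring in m: 0 = free, 0.012 = fully pressed, 0.0075 with the cell seated. Its front is a 15 mm wide steel disc on the bay's axis. 450 N/m, so 3.4 N with the cell seated and 5.4 N fully pressed. It pushes along the bay's +x.
- small_cell_a_center (a point): Centre of a smaller cell (26 x 50 mm) standing in the battery box; leave it.
- small_cell_b_center (a point): Centre of the other smaller cell (26 x 50 mm) standing in the battery box; leave it.
- modelling_tool: Slim wooden modelling tool, 142 mm long, lying in the narrow channel of the tool rest; leave it.
- clay_bowl: Grey clay pinch bowl, 124 mm wide, 66 mm high; leave it.
- bead_pot_a: Small round grey clay pot, 58 mm wide, 50 mm high; leave it.
- bead_pot_b: Small round grey clay pot, 52 mm wide, 50 mm high; leave it.
- flask: Black drinking flask, 70 mm wide, 200 mm high; leave it.
- ring_cutter: Thin steel ring cutter, 56 mm wide, 22 mm high; leave it.
- fork: Steel fork, about 185 mm long, lying flat; leave it.
There are look-alikes about, which are no part of the job. What is shaped like the cell but blue or purple is not meant.

How it is judged:
On the way, in this order (a step that is already met when the one before it is completed fails the run):
1. the big cell lies on its side in the wide channel of the tool rest, let go and still (angle between cell_center's own z axis and vertical between 1.45 and 1.69 rad and x of cell_center in the frame of channel between -0.06 and 0.06 m and y of cell_center in the frame of channel between -0.008 and 0.008 m and z of cell_center in the frame of channel between 0.005 and 0.018 m and contact force between the fingers and cell below 0.05 N and linear speed of cell below 0.03 m/s), for 0.2 s.
2. the big cell lies level in the empty bay of the open drawer, button end towards the scale, pressed by the spring, let go (x of cell_center in the frame of bay between -0.0035 and 0.0035 m and y of cell_center in the frame of bay between -0.0035 and 0.0035 m and z of cell_center in the frame of bay between -0.0035 and 0.003 m and angle between the z axis of cell_center and the x axis of bay, either way round below 0.07 rad and x of cell_button in the frame of bay above 0.02 m and value of joint spring above 0.005 m and contact force between the fingers and cell below 0.05 N and linear speed of cell below 0.03 m/s and value of joint drawer above 0.08 m), for 0.2 s.
At the end, for the whole second after the job is handed in: the big cell lies level (within 4 degrees) in the bay, centre within 3.5 mm of its seat (at most 3 mm high), button end towards the scale, the coil spring compressed by more than 5 mm; the drawer is shut to within 3 mm; the cell is released and still (x of cell_center in the frame of bay between -0.0035 and 0.0035 m and y of cell_center in the frame of bay between -0.0035 and 0.0035 m and z of cell_center in the frame of bay between -0.0035 and 0.003 m and angle between the z axis of cell_center and the x axis of bay, either way round below 0.07 rad and x of cell_button in the frame of bay above 0.02 m and value of joint spring above 0.005 m and contact force between the fingers and cell below 0.05 N and linear speed of cell below 0.03 m/s and value of joint drawer below 0.003 m); the robot touches nothing.
It fails at once if one of the other things (smaller cells, modelling tool, bowl, pots, flask, ring cutter, fork) is moved by more than 30 mm (distance of any of small_cell_a_center, small_cell_b_center, modelling_tool, clay_bowl, bead_pot_a, bead_pot_b, flask, ring_cutter, fork from where it was at the start of the episode above 0.03 m).
It also fails if it takes over 59 s, if anything falls off the work surface, if the arm or the gripper's body presses on something with over 40 N, if the wrist force passes 120 N, or if a joint passes its speed limit or range.

## Working session

There is one attempt and no reset: what is moved stays moved. The work goes in short steps, Python scripts to look and compute and a tool call to move; the robot and the scene stay as the last step left them, time stands still between calls to the robot, and variables do not carry over. Pictures are saved under pics/ and viewed, at most 10 in all, crops included, and the job is handed in when it is done.

Besides the shell and the picture viewer there is one more tool, called after "Request:" as a command line: name --argument value ..., lists and objects as JSON in quotes. drive_tool: Moves the arm, as the interface text tells. Its arguments: {"type":"object","properties":{"rows":{"type":"array"},"force":{"type":"number"}},"required":["rows"]}

```bash
ls; mkdir -p pics; cat > h.py <<'E'
import numpy as np, cv2
from rig import manip, eyes, job
def cal(n):
    c=eyes.get_calibration(n); return np.array(c["camera_matrix"]),np.array(c["view"]),c
def snap(n,f):
    k=cal(n); im=np.array(eyes.get_image(n)); cv2.imwrite(f"pics/{f}.png",im[:,:,::-1]); np.savez(f"{f}.npz",im=im,K=k[0],V=k[1]); return im
def ray(f,u,v):
    d=np.load(f"{f}.npz"); K,V=d["K"],d["V"]
    p=np.linalg.solve(K,[u,v,1.]); p=np.array([p[0],-p[1],-p[2]])
    R=V[:3,:3]; return -R.T@V[:3,3], R.T@p
def onz(f,u,v,z):
    o,r=ray(f,u,v); return o+r*(z-o[2])/r[2]
def proj(f,P):
    d=np.load(f"{f}.npz"); q=d["V"]@np.append(P,1); p=d["K"]@[q[0],-q[1],-q[2]]; return p[:2]/p[2]
E
python3 - <<'E'
from h import *
for n in("scene","top"): snap(n,n); print(cal(n)[2])
print(manip.get_state())
a=cv2.imread("pics/top.png");print(a.shape)
E
```

```text
pics
{'camera_matrix': array([[390.11100756,   0.        , 312.74557292],
       [  0.        , 390.11100756, 192.72393374],
       [  0.        ,   0.        ,   1.        ]]), 'view': array([[ 0.64496884,  0.76419652,  0.00434295, -0.34995618],
       [-0.64075493,  0.53767175,  0.54803485,  0.32480031],
       [ 0.41647125, -0.35624817,  0.83644422, -1.28324571],
       [ 0.        ,  0.        ,  0.        ,  1.        ]])}
{'camera_matrix': array([[445.08254848,   0.        , 314.26797386],
       [  0.        , 445.08254848, 207.43095983],
       [  0.        ,   0.        ,   1.        ]]), 'view': array([[ 0.00222191, -0.99998307, -0.00537769, -0.0063007 ],
       [ 0.98564479,  0.00128213,  0.16882745, -0.55520789],
       [-0.16881769, -0.00567561,  0.98563095, -1.28144297],
       [ 0.        ,  0.        ,  0.        ,  1.        ]])}
{'clock': 0.1, 'qpos': array([-1.23699399e+00,  2.76522961e-01,  1.50602316e+00,  1.22723272e-05,
        1.36067952e+00, -1.21020926e-01]), 'qd': array([ 0.0008936 , -0.0005541 , -0.00293451,  0.00088157, -0.00149867,
        0.00113835]), 'effort': array([ 1.59475247e-03, -4.17701125e+01, -2.46404421e+01, -1.72944522e-05,
        5.80107022e-03, -2.52224758e-06]), 'position': array([ 0.25243797, -0.51611865,  0.24152457]), 'ee_rot': array([-8.12514457e-04,  9.74253188e-01,  2.25455227e-01, -8.07373412e-05]), 'contact_force': array([0.22523173, 0.50650522, 0.17570575]), 'moment': array([-0.0128046 , -0.00627638,  0.00298309]), 'gripper_force': 0.0, 'width': 0.08576696461599796}
(400, 640, 3)
```

View pics/top.png

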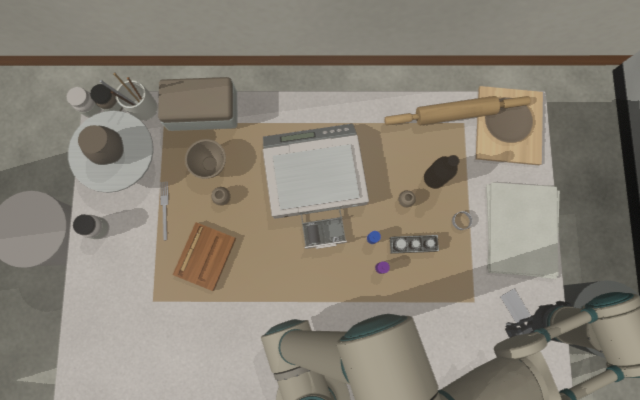

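View pics/scene.png

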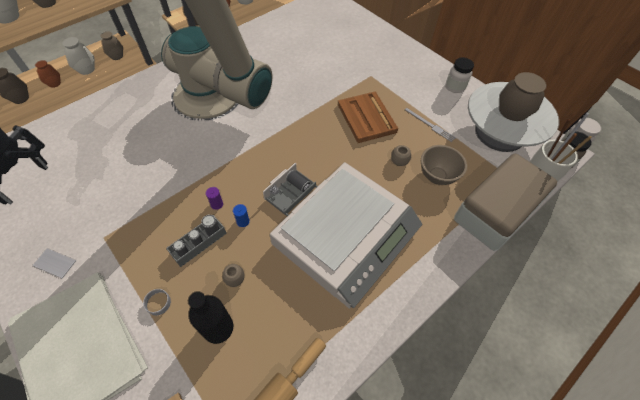

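The top view shows the battery box at about (414,244), tool rest (206,256), scale (316,170) and the open drawer (325,233). Blue and purple decoys stand at (374,238) and (383,268). I'll zoom in next.

```bash
python3 - <<'E'
from h import *
a=cv2.imread("pics/top.png"); b=cv2.imread("pics/scene.png")
l=cv2.resize(a[205:285,290:450],None,fx=5,fy=5,interpolation=2)
cv2.imwrite("pics/c1.png",l[:, :800])
m=np.vstack([cv2.resize(a[215:295,170:240],None,fx=4,fy=4,interpolation=2)])
s=cv2.resize(b[150:230,262:342],None,fx=4,fy=4,interpolation=2)
s2=cv2.resize(b[205:275,160:240],None,fx=4,fy=3.0*0+4,interpolation=2)
cv2.imwrite("pics/c2.png",np.hstack([m,s]))
E
```

```text
(no output)
```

View pics/c1.png

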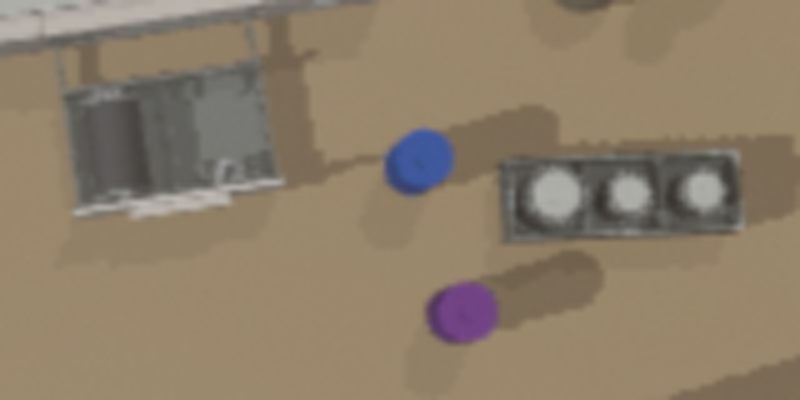

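View pics/c2.png

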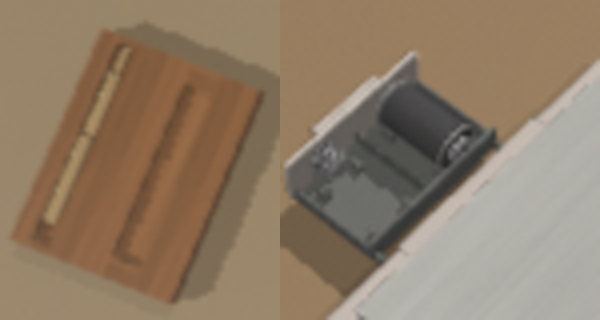

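The crops show the big cell in the left well, top at full pixel (401,244), and the rest, with its channel running from c2 (190,85) to (125,262). The drawer's empty bay is on the right side. Next I'll get coordinates.

```bash
python3 - <<'E'
from h import *
im=np.load("top.npz")["im"].astype(int)
P=lambda u,v,z:np.round(onz("top",u,v,z),4)
# bright cell tops
g=im[225:265,385:445]; 
m=((g.min(2)>125)).astype(np.uint8)
n,l,s,c=cv2.connectedComponentsWithStats(m)
for i in range(1,n):
    if s[i,4]>8: print("bright",c[i]+[385,225],s[i,4],P(*(c[i]+[385,225]),.0625),P(*(c[i]+[385,225]),.053))
for u,v in[(505,160),(738,150),(742,232),(505,243)]: print("box",P(290+u/5,205+v/5,.036))
r=[P(170+u/4,215+v/4,.022) for u,v in[(105,30),(265,92),(175,302),(12,238)]]
print("rest",r,np.mean(r,0)); 
e=[P(170+u/4,215+v/4,.022) for u,v in[(190,85),(125,262)]]; print("chan",e,np.mean(e,0))
# rest top by colour
hsv=cv2.cvtColor(im.astype(np.uint8),cv2.COLOR_RGB2HSV); 
w=((hsv[...,0]<14)&(hsv[...,1]>110)).astype(np.uint8); w[:,:165]=0;w[:,250:]=0;w[:210]=0;w[300:]=0
cs=max(cv2.findContours(w,0,2)[0],key=cv2.contourArea); q=cv2.minAreaRect(cs); b=cv2.boxPoints(q); print(q,[P(*x,.022) for x in b])
# scale pan / housing quad
s=((hsv[...,1]<40)&(hsv[...,2]>150)).astype(np.uint8); s[:,:255]=0;s[:,375:]=0;s[:115]=0;s[225:]=0
cs=max(cv2.findContours(s,0,2)[0],key=cv2.contourArea); q=cv2.minAreaRect(cs); b=cv2.boxPoints(q); print(q,[P(*x,.072) for x in b])
for n,u,v in[("panelL",76,209),("panelR",283,181)]: print(n,P(290+u/5,205+v/5,.051))
E
```

```text
bright [400.81081081 243.35135135] 74 [ 0.447  -0.2572  0.0625] [ 0.4478 -0.259   0.053 ]
bright [415.68181818 243.15909091] 44 [ 0.4476 -0.3004  0.0625] [ 0.4485 -0.3025  0.053 ]
bright [430.36363636 242.63636364] 44 [ 0.4492 -0.3431  0.0625] [ 0.4501 -0.3455  0.053 ]
box [ 0.4682 -0.2337  0.036 ]
box [ 0.4744 -0.3723  0.036 ]
box [ 0.4257 -0.3725  0.036 ]
box [ 0.419  -0.2323  0.036 ]
rest [array([0.5128, 0.3522, 0.022 ]), array([0.4659, 0.2295, 0.022 ]), array([0.3104, 0.291 , 0.022 ]), array([0.3568, 0.4141, 0.022 ])] [0.411475 0.3217   0.022   ]
chan [array([0.4711, 0.2862, 0.022 ]), array([0.3394, 0.3293, 0.022 ])] [0.40525 0.30775 0.022  ]
((203.76287841796875, 256.01507568359375), (43.143775939941406, 57.38335037231445), 22.932100296020508) [array([0.3582, 0.415 , 0.022 ]), array([0.5168, 0.356 , 0.022 ]), array([0.4659, 0.2338, 0.022 ]), array([0.3094, 0.2948, 0.022 ])]
((314.8274841308594, 174.71075439453125), (68.54813385009766, 97.78459930419922), 81.57302856445312) [array([0.7317, 0.1534, 0.072 ]), array([ 0.7767, -0.1372,  0.072 ]), array([ 0.569 , -0.1637,  0.072 ]), array([0.5261, 0.1194, 0.072 ])]
panelL [0.4374 0.021  0.051 ]
panelR [ 0.4541 -0.1005  0.051 ]
```

Request:
drive_tool --rows '[[[0, 0, 0.144], [2.4, 3.2, -0.6], 8.5], [[0, 0, 0.144], [2.4, 3.2, -0.6], 8.5], [[0, 0, 0.144], [2.4, 3.2, -0.6], 8.5], [[0, 0, 0.144], [2.4, 3.2, -0.6], 8.5], [[0, 0, 0.144], [2.4, 3.2, -0.6], 8.5], [[0, 0, 0.144], [2.4, 3.2, -0.6], 8.5], [[0, 0, 0.144], [2.4, 3.2, -0.6], 8.5], [[0, 0, 0.144], [2.4, 3.2, -0.6], 8.5]]' --force 40

```text
clock: 1.1
position: [0.4451, -0.2593, 0.1938]
ee_rot: [-0.0, 0.693, 0.721, 0.0]
contact_force: [-0.6, -0.5, 0.2]
width: 0.0851
gripper_force: 0.0
```

Request:
drive_tool --rows '[[[0, 0, 0], [0, 0, 0], 8.5]]'

```text
clock: 1.23
position: [0.4452, -0.2582, 0.1935]
ee_rot: [-0.001, 0.693, 0.721, 0.0]
contact_force: [0.1, -0.1, 0.4]
width: 0.0852
gripper_force: 0.0
```

```bash
python3 - <<'E'
from h import *
snap("wrist","w1"); s=manip.get_state(); print(s["position"],s["ee_rot"],s["qpos"])
for P in([.447,-.2575,.0625],[.447,-.2575,.003]): print(proj("w1",P))
E
```

```text
[ 0.44465195 -0.25962556  0.19381621] [-5.76295892e-04  6.93671015e-01  7.20291683e-01 -2.86076198e-04] [-6.63369076e-01  2.19893551e-01  1.70862563e+00 -4.80586867e-04
  1.21427892e+00 -7.00850615e-01]
[320.52737761 193.33169529]
[320.05332418 177.62123782]
```

View pics/w1.png

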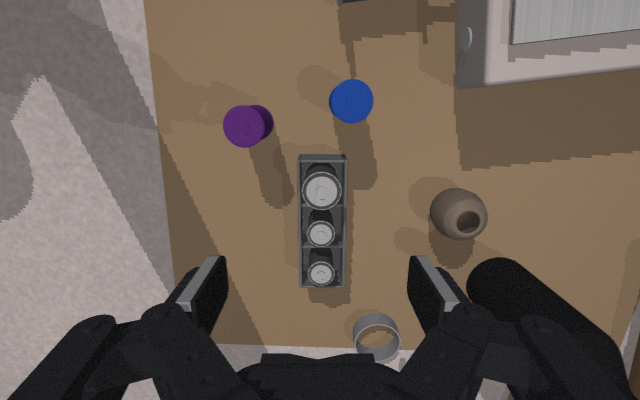

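The wrist view shows the big cell's top at about (321,190), box centred below it, and both decoys clear of the finger lines.

```bash
python3 - <<'E'
from h import *
g=cv2.cvtColor(np.load("w1.npz")["im"],cv2.COLOR_RGB2GRAY); m=np.zeros_like(g); m[155:290,302:344]=(g[155:290,302:344]>105)
n,l,s,c=cv2.connectedComponentsWithStats(m)
for i in range(1,n):
    if s[i,4]>60:
        pts=np.argwhere(l==i)[:,::-1].astype(np.int32); cc,r=cv2.minEnclosingCircle(pts); print(c[i],s[i],cc,r,onz("w1",*cc,.0625 if r>15 else .053))
for u,v in[(299,155),(347,155),(343,287),(301,288)]: print(onz("w1",u,v,.036))
E
```

```text
[321.1527027  190.90810811] [306 176  31  31 740] (321.26666259765625, 191.0) 15.558738708496094 [ 0.44755393 -0.25535167  0.0625    ]
[320.49579832 233.81232493] [310 224  22  21 357] (320.5, 234.0) 10.920265197753906 [ 0.44891547 -0.30032294  0.053     ]
[320.74038462 273.86217949] [311 265  21  19 312] (320.875, 274.0) 10.320740699768066 [ 0.45114674 -0.34315466  0.053     ]
[ 0.42594571 -0.22893284  0.036     ]
[ 0.47053666 -0.22712331  0.036     ]
[ 0.47596861 -0.36795605  0.036     ]
[ 0.43132395 -0.37102788  0.036     ]
```

Request:
drive_tool --rows '[[[0, 0, 0], [0.25, 0.28, -3], 8.5], [[0, 0, 0], [0, 0, -3.5], 8.5], [[0, 0, 0], [0, 0, -3.5], 7], [[0, 0, 0], [0, 0, -2.5], 6], [[0, 0, 0], [0, 0, -1.2], 5], [[0, 0, 0], [0, 0, -0.5], 5]]'

```text
clock: 2.02
position: [0.4468, -0.2585, 0.0521]
ee_rot: [-0.0, 0.695, 0.719, -0.0]
contact_force: [0.6, 0.4, -0.9]
width: 0.0502
gripper_force: 0.0
```

Request:
drive_tool --rows '[[[0, 0, 0], [0, 0, 0], 2], [[0, 0, 0], [0, 0, 0], 2], [[0, 0, 0], [0, 0, 0], 2], [[0, 0, 0], [0, 0, 0], 2]]' --force 40

```text
clock: 2.52
position: [0.4474, -0.258, 0.0529]
ee_rot: [0.001, 0.694, 0.72, 0.0]
contact_force: [0.6, 0.2, 1.8]
width: 0.0326
gripper_force: 39.8
```

Request:
drive_tool --rows '[[[0, 0, 0], [0, 0, 1.5], 2], [[0, 0, 0], [0, 0, 4.5], 2], [[0, 0, 0], [0, 0, 5.5], 2], [[0, 0, 0.1], [-0.2, 2.5, 1], 2], [[0, 0, 0.117], [-0.5, 5.6, 0], 2], [[0, 0, 0.117], [-0.5, 5.6, 0], 2], [[0, 0, 0.117], [-0.5, 5.6, 0], 2], [[0, 0, 0.117], [-0.5, 5.6, 0], 2]]'

```text
clock: 3.52
position: [0.4247, -0.0071, 0.1783]
ee_rot: [0.001, 0.463, 0.886, 0.0]
contact_force: [0.5, -0.2, -1.1]
width: 0.0325
gripper_force: 40.1
```

Request:
drive_tool --rows '[[[0, 0, 0.117], [-0.5, 5.6, 0], 2], [[0, 0, 0.117], [-0.5, 5.6, 0], 2], [[0, 0, 0.117], [-0.5, 5.6, 0], 2], [[0, 0, 0.117], [-0.5, 5.6, 0], 2], [[0, 0, 0.117], [-0.5, 5.6, 0], 2], [[0, 0, 0], [-0.4, 4.1, 0], 2], [[0, 0, 0], [0, 0, 0], 2]]'

```text
clock: 4.4
position: [0.3957, 0.3149, 0.1781]
ee_rot: [0.0, 0.188, 0.982, 0.001]
contact_force: [-0.9, -0.5, -0.5]
width: 0.0328
gripper_force: 40.2
```

```bash
python3 - <<'E'
from h import *
s=manip.get_state(); print(s["position"],s["ee_rot"],s["qpos"],s["clock"])
snap("wrist","w2"); snap("scene","s2")
a=cv2.imread("pics/w2.png")
b=cv2.imread("pics/s2.png")[0:200,240:480]
a[:200,:240]=b
cv2.imwrite("pics/v2.png",a)
E
```

```text
[0.39569178 0.31490554 0.17805553] [3.17654569e-04 1.87703840e-01 9.82225262e-01 8.37369983e-04] [ 5.33937935e-01  2.18068902e-01  1.75386889e+00  9.08474864e-04
  1.16807077e+00 -6.59565810e-01] 4.4
```

View pics/v2.png

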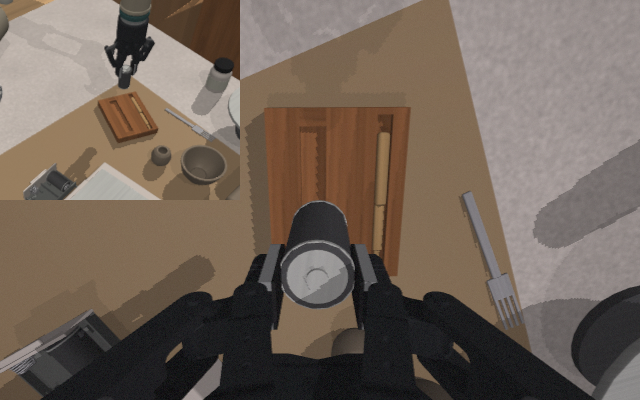

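The wrist view shows the cell gripped squarely. The rest's top face has corners at (265,107), (410,107) and (398,276), and the wide channel's end runs from (302,127) to (326,127).

```bash
python3 - <<'E'
from h import *
for u,v in[(265,107),(410,107),(398,276),(302,127),(326,127),(376,114),(393,114)]: print(u,v,np.round(onz("w2",u,v,.022),4))
g=cv2.cvtColor(np.load("w2.npz")["im"],cv2.COLOR_RGB2GRAY)
for r in(135,155,175,195): print(list(g[r,255:345:1]))
E
```

```text
265 107 [0.311  0.2993 0.022 ]
410 107 [0.3582 0.4185 0.022 ]
398 276 [0.5171 0.3584 0.022 ]
302 127 [0.339  0.3231 0.022 ]
326 127 [0.3469 0.3432 0.022 ]
376 114 [0.3528 0.3887 0.022 ]
393 114 [0.3584 0.4027 0.022 ]
[np.uint8(87), np.uint8(86), np.uint8(84), np.uint8(86), np.uint8(88), np.uint8(82), np.uint8(87), np.uint8(86), np.uint8(83), np.uint8(84), np.uint8(86), np.uint8(89), np.uint8(92), np.uint8(90), np.uint8(89), np.uint8(86), np.uint8(88), np.uint8(88), np.uint8(86), np.uint8(85), np.uint8(86), np.uint8(87), np.uint8(86), np.uint8(87), np.uint8(84), np.uint8(87), np.uint8(89), np.uint8(90), np.uint8(89), np.uint8(86), np.uint8(83), np.uint8(83), np.uint8(79), np.uint8(76), np.uint8(77), np.uint8(79), np.uint8(82), np.uint8(84), np.uint8(80), np.uint8(82), np.uint8(78), np.uint8(82), np.uint8(81), np.uint8(85), np.uint8(79), np.uint8(82), np.uint8(94), np.uint8(97), np.uint8(92), np.uint8(86), np.uint8(87), np.uint8(89), np.uint8(89), np.uint8(91), np.uint8(91), np.uint8(88), np.uint8(95), np.uint8(93), np.uint8(93), np.uint8(92), np.uint8(92), np.uint8(86), np.uint8(75), 
[... 3460 characters left out ...]
 np.uint8(80), np.uint8(78), np.uint8(77), np.uint8(81), np.uint8(81), np.uint8(75), np.uint8(74), np.uint8(86), np.uint8(87), np.uint8(90), np.uint8(88), np.uint8(90), np.uint8(90), np.uint8(93), np.uint8(95), np.uint8(96), np.uint8(94), np.uint8(91), np.uint8(91), np.uint8(88), np.uint8(86), np.uint8(82), np.uint8(68), np.uint8(66), np.uint8(69), np.uint8(68), np.uint8(71), np.uint8(69), np.uint8(66), np.uint8(67), np.uint8(69), np.uint8(89), np.uint8(93), np.uint8(91), np.uint8(85), np.uint8(88), np.uint8(87), np.uint8(90), np.uint8(95), np.uint8(93), np.uint8(91), np.uint8(89), np.uint8(84), np.uint8(83), np.uint8(86), np.uint8(85), np.uint8(87), np.uint8(88), np.uint8(86), np.uint8(87)]
```

Request:
drive_tool --rows '[[[-0.0587, -0.151, 0], [0, 0, 0], 2], [[-0.0587, -0.151, 0], [0, 0, 0], 2], [[-0.0587, -0.151, 0], [0, 0, 0], 2], [[-0.0587, -0.151, 0], [0, 0, 0], 2], [[-0.0587, -0.151, 0], [0, 0, 0], 2], [[-0.0587, -0.151, 0], [0, 0, 0], 2], [[-0.0587, -0.151, 0], [0, 0, 0], 2], [[0, 0, 0], [0, 0, 0], 2]]'

```text
clock: 5.5
position: [0.3659, 0.3313, 0.194]
ee_rot: [0.506, 0.174, 0.837, -0.113]
contact_force: [0.3, 0.7, -1.1]
width: 0.0326
gripper_force: 41.6
```

```bash
cat >> h.py <<'E'
from scipy.spatial.transform import Rotation as Ro
def st():
    s=manip.get_state(); q=s["ee_rot"]; R=Ro.from_quat(np.r_[q[1:],q[0]]).as_matrix()
    print("p",np.round(s["position"],4),"q",np.round(s["qpos"],3),"t",s["clock"],"F",np.round(s["contact_force"],1)); 
    for i,n in enumerate("xyz"): print(n,np.round(R[:,i],3),"az",round(float(np.degrees(np.arctan2(R[1,i],R[0,i]))),1))
    return s,R
E
python3 -c "
from h import *
st()"
```

```text
p [0.3659 0.3313 0.194 ] q [ 1.249  0.389  2.057 -1.177  1.27   0.825] t 5.5 F [ 0.3  0.7 -1.1]
x [-0.428  0.176 -0.887] az 157.6
y [ 0.405  0.914 -0.014] az 66.1
z [ 0.808 -0.365 -0.462] az -24.3
```

Joint 4 hits its limit leaning this way. It has plenty of range the other way, so I'll lean the tool the opposite way along the channel.

```bash
cat >> h.py <<'E'
def to(R,zt,yt,n):
    z=np.array(zt)/np.linalg.norm(zt); y=np.array(yt,float); y-=z*(y@z); y/=np.linalg.norm(y); T=np.c_[np.cross(y,z),y,z]
    v=Ro.from_matrix(T@R.T).as_rotvec(); print("turn",np.round(v,3),"/n",np.round(v/n,4),"deg",np.degrees(np.linalg.norm(v))); return T
E
python3 -c "
from h import *
s,R=st()
D=to(R,[0,0,-1],[.362,.932,0],7)
to(D,[-.807,.3135,-.5],[.362,.932,0],7)
for u,v in[(220,196),(212,196)]: print(onz('top',u,v,.05))
print(onz('top',205,158,.066))
"
```

```text
p [0.3659 0.3313 0.194 ] q [ 1.249  0.389  2.057 -1.177  1.27   0.825] t 5.5 F [ 0.3  0.7 -1.1]
x [-0.428  0.176 -0.887] az 157.6
y [ 0.405  0.914 -0.014] az 66.1
z [ 0.808 -0.365 -0.462] az -24.3
turn [0.43  1.002 0.035] /n [0.0614 0.1431 0.0049] deg 62.49287248010576
turn [ 0.379  0.976 -0.   ] /n [ 0.0542  0.1394 -0.    ] deg 59.992243926608666
[0.58910793 0.27711133 0.05      ]
[0.58908014 0.30110483 0.05      ]
[0.70219286 0.32308713 0.066     ]
```

Request:
drive_tool --rows '[[[0.0614, 0.1431, 0.0049], [0.4, -0.3, 0], 2], [[0.0614, 0.1431, 0.0049], [0.4, -0.3, 0], 2], [[0.0614, 0.1431, 0.0049], [0.4, -0.3, 0], 2], [[0.0614, 0.1431, 0.0049], [0.4, -0.3, 0], 2], [[0.0614, 0.1431, 0.0049], [0.4, -0.3, 0], 2], [[0.0614, 0.1431, 0.0049], [0.4, -0.3, 0], 2], [[0.0614, 0.1431, 0.0049], [0.4, 0, 0], 2], [[0, 0, 0], [0, 0, 0], 2]]'

```text
clock: 6.5
position: [0.3984, 0.3086, 0.1959]
ee_rot: [0.002, 0.19, 0.982, -0.001]
contact_force: [-0.1, -0.3, -1.3]
width: 0.0326
gripper_force: 41.5
```

Request:
drive_tool --rows '[[[0.0542, 0.1394, 0], [0, 0, 0], 2], [[0.0542, 0.1394, 0], [0, 0, 0], 2], [[0.0542, 0.1394, 0], [0, 0, 0], 2], [[0.0542, 0.1394, 0], [0, 0, 0], 2], [[0.0542, 0.1394, 0], [0, 0, 0], 2], [[0.0542, 0.1394, 0], [0, 0, 0], 2], [[0.0542, 0.1394, 0], [0, 0, 0], 2], [[0, 0, 0], [0, 0, 0], 2]]'

```text
clock: 7.5
position: [0.3944, 0.3106, 0.1923]
ee_rot: [-0.492, 0.162, 0.851, 0.088]
contact_force: [0.5, 0.3, -1.3]
width: 0.0324
gripper_force: 41.6
```

```bash
python3 -c "
from h import *
s,R=st(); to(R,[-.807,.3135,-.5],[.362,.932,0],1)"
```

```text
p [0.3944 0.3106 0.1923] q [ 0.189  0.644  1.475  0.513  1.946 -1.055] t 7.5 F [ 0.5  0.3 -1.3]
x [-0.463  0.189  0.866] az 157.8
y [ 0.363  0.932 -0.009] az 68.7
z [-0.809  0.31  -0.5  ] az 159.0
turn [ 0.009 -0.003  0.001] /n [ 0.0089 -0.0033  0.0008] deg 0.5453227545449033
```

Request:
drive_tool --rows '[[[0, 0, 0], [0, 0.2, -3], 2], [[0, 0, 0], [0, 0, -4], 2], [[0, 0, 0], [0, 0, -3.5], 2], [[0, 0, 0], [0, 0, -1.8], 2], [[0, 0, 0], [0, 0, -0.8], 2], [[0, 0, 0], [0, 0, 0], 2]]'

```text
clock: 8.25
position: [0.3948, 0.3138, 0.0648]
ee_rot: [-0.491, 0.16, 0.852, 0.091]
contact_force: [0.4, 0.2, -0.5]
width: 0.0326
gripper_force: 41.6
```

Request:
drive_tool --rows '[[[0, 0, 0], [0, 0, -0.15], 2], [[0, 0, 0], [0, 0, -0.15], 2]]'

```text
clock: 8.5
position: [0.3951, 0.3136, 0.0616]
ee_rot: [-0.491, 0.16, 0.852, 0.091]
contact_force: [0.9, -0.7, -0.9]
width: 0.0324
gripper_force: 41.6
```

```bash
python3 -c "
from h import *
st(); snap('scene','s3'); snap('top','t3'); a=cv2.imread('pics/s3.png')[60:180,310:430]; b=cv2.imread('pics/t3.png')[200:300,150:290]
cv2.imwrite('pics/v3.png',np.hstack([cv2.resize(a,(400,400),interpolation=2),cv2.resize(b,(400,400*100//140),interpolation=2)[:400] if 0 else cv2.resize(b,(400,400),interpolation=2)]))"
```

```text
p [0.3951 0.3136 0.0616] q [ 0.193  0.795  1.555  0.486  1.74  -1.173] t 8.5 F [ 0.9 -0.7 -0.9]
x [-0.467  0.184  0.865] az 158.5
y [ 0.362  0.932 -0.003] az 68.8
z [-0.807  0.312 -0.502] az 158.9
```

View pics/v3.png

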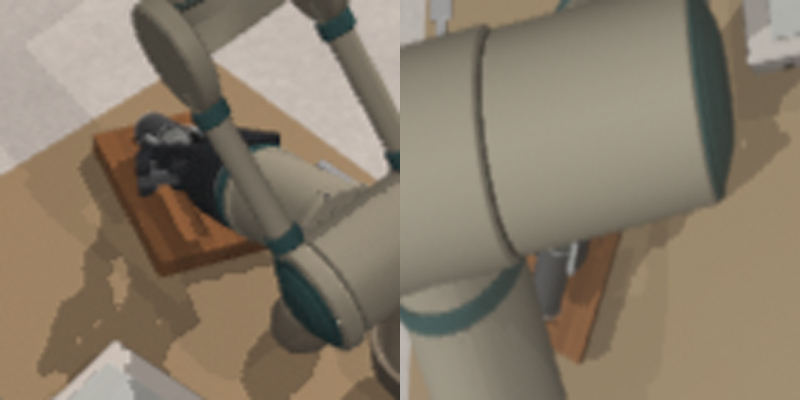

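The scene crop shows the gripper and cell over the wide channel, with the wrist clear of the pot. I'll descend until it touches.

Request:
drive_tool --rows '[[[0, 0, 0], [0, 0, -0.15], 2], [[0, 0, 0], [0, 0, -0.15], 2], [[0, 0, 0], [0, 0, 0], 2]]'

```text
clock: 8.98
position: [0.3947, 0.3136, 0.0579]
ee_rot: [-0.491, 0.16, 0.851, 0.09]
contact_force: [-0.3, -0.8, 0.1]
width: 0.0327
gripper_force: 41.6
```

Request:
drive_tool --rows '[[[0, 0, 0], [0, 0, -0.15], 2], [[0, 0, 0], [0, 0, 0], 2]]'

```text
clock: 9.22
position: [0.3947, 0.3136, 0.0568]
ee_rot: [-0.492, 0.16, 0.851, 0.091]
contact_force: [0.3, -0.4, 0.3]
width: 0.0324
gripper_force: 41.7
```

Request:
drive_tool --rows '[[[0, 0, 0], [0, 0, -0.15], 2], [[0, 0, 0], [0, 0, 0], 2]]'

```text
clock: 9.48
position: [0.3947, 0.3136, 0.0558]
ee_rot: [-0.492, 0.16, 0.851, 0.091]
contact_force: [1.5, -1.8, 4.3]
width: 0.0324
gripper_force: 42.1
```

Request:
drive_tool --rows '[[[0, 0, 0], [0, 0, -0.15], 2], [[0, 0, 0], [0, 0, 0], 2]]'

```text
clock: 9.72
position: [0.3948, 0.3135, 0.055]
ee_rot: [-0.492, 0.16, 0.851, 0.091]
contact_force: [3.9, -2.5, 6.8]
width: 0.0328
gripper_force: 42.5
```

Request:
drive_tool --rows '[[[0.025, 0.065, 0], [0.21, -0.08, -0.22], 2], [[0.026, 0.065, 0], [0.21, -0.08, -0.27], 2], [[0, 0, 0], [0, 0, 0], 2]]'

```text
clock: 10.1
position: [0.3985, 0.3111, 0.0479]
ee_rot: [-0.551, 0.153, 0.814, 0.101]
contact_force: [-0.9, -3.1, 2.4]
width: 0.0328
gripper_force: 41.6
```

Request:
drive_tool --rows '[[[0, 0, 0], [0, 0, 0], 3.6], [[0, 0, 0], [0, 0, 0], 4.2], [[0, 0, 0], [0, 0, 0], 5.5], [[0, 0, 0], [0, 0, 0], 7], [[0, 0, 0], [0, 0, 0], 8.5], [[0, 0, 0], [0, 0, 0], 8.5]]'

```text
clock: 10.85
position: [0.399, 0.312, 0.0486]
ee_rot: [-0.549, 0.153, 0.815, 0.102]
contact_force: [-0.1, -1.0, 0.2]
width: 0.0849
gripper_force: 0.0
```

```bash
python3 -c "
from h import *
s,R=st(); to(R,[0,0,-1],[.362,.932,0],7)"
```

```text
p [0.399  0.312  0.0486] q [ 0.173  0.889  1.515  0.518  1.83  -1.2  ] t 10.85 F [-0.1 -1.   0.2]
x [-0.349  0.138  0.927] az 158.4
y [ 0.362  0.932 -0.003] az 68.8
z [-0.864  0.334 -0.376] az 158.9
turn [-4.270e-01 -1.106e+00  1.000e-03] /n [-0.061  -0.158   0.0002] deg 67.94051935501474
```

Request:
drive_tool --rows '[[[0, 0, 0], [2.5, -1, 2.5], 8.5], [[0, 0, 0], [2.5, -1, 4], 8.5], [[0, 0, 0], [0, 0, 4], 8.5], [[0, 0, 0], [0, 0, 4], 8.5]]'

```text
clock: 11.35
position: [0.4492, 0.2917, 0.1947]
ee_rot: [-0.55, 0.154, 0.815, 0.102]
contact_force: [0.6, -0.5, 0.1]
width: 0.0854
gripper_force: 0.0
```

Request:
drive_tool --rows '[[[-0.061, -0.158, 0], [-0.5, 0.2, 0], 8.5], [[-0.061, -0.158, 0], [-0.5, 0.2, 0], 8.5], [[-0.061, -0.158, 0], [-0.5, 0.2, 0], 8.5], [[-0.061, -0.158, 0], [-0.5, 0.2, 0], 8.5], [[-0.061, -0.158, 0], [-0.5, 0.2, 0], 8.5], [[-0.061, -0.158, 0], [-0.5, 0.2, 0], 8.5], [[-0.061, -0.158, 0], [-0.5, 0.2, 0], 8.5], [[0, 0, 0], [0, 0, 0], 8.5]]'

```text
clock: 12.35
position: [0.4105, 0.3066, 0.1945]
ee_rot: [-0.0, 0.183, 0.983, 0.0]
contact_force: [0.5, -0.2, -0.4]
width: 0.0852
gripper_force: 0.0
```

```bash
python3 -c "
from h import *
st(); snap('wrist','w4')"
```

```text
p [0.4105 0.3066 0.1945] q [ 5.050e-01  2.150e-01  1.713e+00  1.000e-03  1.214e+00 -6.990e-01] t 12.35 F [ 0.5 -0.2 -0.4]
x [-0.933  0.359  0.001] az 159.0
y [0.359 0.933 0.   ] az 69.0
z [-0.001  0.001 -1.   ] az 134.7
```

View pics/w4.png

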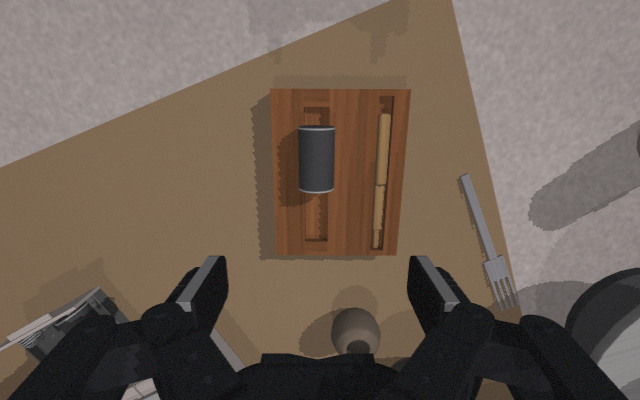

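The cell lies in the wide channel, ends at about (317,126) and (317,192), with its button towards (317,192).

```bash
python3 -c "
from h import *
im=np.load('w4.npz')['im']; g=cv2.cvtColor(im,cv2.COLOR_RGB2GRAY)
m=np.zeros_like(g); r=im[115:205,285:350].astype(int); m[115:205,285:350]=(r[...,0]-r[...,2]<12)
m=cv2.morphologyEx(m,cv2.MORPH_OPEN,np.ones((3,3)))
n,l,s,c=cv2.connectedComponentsWithStats(m); i=1+s[1:,4].argmax(); print(s[i],c[i])
x,y,w,h=s[i,:4]; print(ray('w4',0,0)[0])
for v in(y,y+h): print(v,onz('w4',x+w/2,v,.034),onz('w4',x+w/2,v,.051))
print('w',onz('w4',x,y+h/2,.034),onz('w4',x+w,y+h/2,.034))
print(g[185:200,317])
"
```

```text
[ 299  125   36   68 2306] [315.84822203 158.31873374]
[0.33798236 0.33450426 0.32610353]
125 [0.35700761 0.32729935 0.034     ] [0.35590037 0.32771866 0.051     ]
193 [0.41737153 0.30411819 0.034     ] [0.4127512  0.30588661 0.051     ]
w [0.38011236 0.30024058 0.034     ] [0.39228421 0.33194061 0.034     ]
[ 63  66  64  64  65  64  82 152 112  71  83  82  86  85  83]
```

Request:
drive_tool --rows '[[[0, 0, 0], [-1.3, 0.5, -3], 7], [[0, 0, 0], [-1.2, 0.47, -3.5], 5], [[0, 0, 0], [0, 0, -3.5], 4.4], [[0, 0, 0], [0, 0, -3], 4.4], [[0, 0, 0], [0, 0, -2], 4.4], [[0, 0, 0], [0, 0, -0.6], 4.4], [[0, 0, 0], [0, 0, 0], 4.4]]'

```text
clock: 13.28
position: [0.3899, 0.3154, 0.0372]
ee_rot: [-0.001, 0.186, 0.983, -0.0]
contact_force: [0.0, 0.1, -0.4]
width: 0.0438
gripper_force: 0.0
```

Request:
drive_tool --rows '[[[0, 0, 0], [0, 0, -0.15], 4.4], [[0, 0, 0], [0, 0, -0.15], 4.4], [[0, 0, 0], [0, 0, 0], 4.4]]'

```text
clock: 13.65
position: [0.389, 0.3158, 0.035]
ee_rot: [0.0, 0.185, 0.983, 0.0]
contact_force: [0.4, -0.7, 0.3]
width: 0.0437
gripper_force: 0.0
```

Request:
drive_tool --rows '[[[0, 0, 0], [-0.35, 0.1, -0.1], 4.4], [[0, 0, 0], [0, 0, -0.15], 4.4], [[0, 0, 0], [0, 0, 0], 4.4]]'

```text
clock: 14.02
position: [0.3853, 0.3167, 0.0321]
ee_rot: [-0.0, 0.185, 0.983, 0.0]
contact_force: [0.3, 0.3, -0.3]
width: 0.044
gripper_force: 0.0
```

Request:
drive_tool --rows '[[[0, 0, 0], [0, 0, -0.15], 4.4], [[0, 0, 0], [0, 0, 0], 4.4]]'

```text
clock: 14.28
position: [0.3856, 0.3168, 0.031]
ee_rot: [-0.0, 0.185, 0.983, 0.0]
contact_force: [-1.0, 0.3, 5.4]
width: 0.0439
gripper_force: 2.0
```

Request:
drive_tool --rows '[[[0, 0, 0], [0, 0, -0.1], 4.4], [[0, 0, 0], [0, 0, 0], 4.4]]'

```text
clock: 14.52
position: [0.3856, 0.3168, 0.0309]
ee_rot: [0.0, 0.185, 0.983, 0.0]
contact_force: [-1.7, 0.0, 12.9]
width: 0.0443
gripper_force: 6.3
```

Request:
drive_tool --rows '[[[0, 0, 0], [0, 0, 0.5], 4.4], [[0, 0, 0], [0, 0, 0.38], 4.4], [[0, 0, 0], [0, 0, 0], 2], [[0, 0, 0], [0, 0, 0], 2], [[0, 0, 0], [0, 0, 0], 2], [[0, 0, 0], [0, 0, 0], 2]]' --force 50

```text
clock: 15.28
position: [0.3849, 0.3153, 0.0389]
ee_rot: [-0.0, 0.184, 0.983, -0.001]
contact_force: [-1.1, -4.9, 7.9]
width: 0.0322
gripper_force: 48.8
```

Request:
drive_tool --rows '[[[0, 0, 0], [0, 0, 1], 2], [[0, 0, 0], [0, 0, 3], 2], [[0, 0, 0], [0, 0, 5], 2], [[0, 0, 0], [0, 0, 5], 2], [[0, 0, 0], [0, 0, 0], 2]]'

```text
clock: 15.9
position: [0.388, 0.3185, 0.1826]
ee_rot: [0.003, 0.185, 0.983, 0.004]
contact_force: [0.5, 0.4, -1.2]
width: 0.0321
gripper_force: 50.1
```

```bash
python3 -c "
from h import *
s,R=st();snap('top','t5')
a=np.radians(8.8); D=to(R,[0,0,-1],[-np.sin(a),np.cos(a),0],6)"
```

```text
p [0.388  0.3185 0.1826] q [ 5.480e-01  2.040e-01  1.760e+00  1.000e-03  1.167e+00 -6.510e-01] t 15.9 F [ 0.5  0.4 -1.2]
x [-0.932  0.363 -0.005] az 158.7
y [0.363 0.932 0.008] az 68.7
z [ 0.008  0.006 -1.   ] az 35.9
turn [-0.008  0.006  0.525] /n [-0.0013  0.0011  0.0875] deg 30.098411394461518
```

Request:
drive_tool --rows '[[[-0.001, 0.001, 0.0875], [0.5, -4.7, 0.5], 2], [[-0.001, 0.001, 0.0875], [0.5, -4.7, 0.5], 2], [[-0.001, 0.001, 0.0875], [0.8, -4.7, 0], 2], [[-0.001, 0.001, 0.0875], [1.2, -4.7, 0], 2], [[-0.001, 0.001, 0.0875], [1.5, -4.7, 0], 2], [[-0.001, 0.001, 0.0875], [1.5, -4.7, 0], 2], [[0, 0, 0], [1.6, -4.7, 0], 2], [[0, 0, 0], [1.6, -4.7, 0], 2]]'

```text
clock: 16.95
position: [0.4765, -0.0605, 0.1864]
ee_rot: [-0.004, -0.076, 0.997, -0.002]
contact_force: [-0.2, 1.0, -0.7]
width: 0.0321
gripper_force: 50.1
```

Request:
drive_tool --rows '[[[0, 0, 0], [0, 0, 0], 2], [[0, 0, 0], [0, 0, 0], 2]]'

```text
clock: 17.2
position: [0.476, -0.0587, 0.1868]
ee_rot: [-0.005, -0.076, 0.997, -0.002]
contact_force: [-0.2, 1.1, -1.3]
width: 0.0319
gripper_force: 50.2
```

```bash
python3 -c "
from h import *
st(); snap('wrist','w6')"
```

```text
p [ 0.476  -0.0587  0.1868] q [-0.263  0.177  1.784 -0.008  1.187 -1.983] t 17.2 F [-0.2  1.1 -1.3]
x [-0.988 -0.152  0.009] az -171.3
y [-0.152  0.988 -0.004] az 98.7
z [-0.009 -0.005 -1.   ] az -149.1
```

View pics/w6.png

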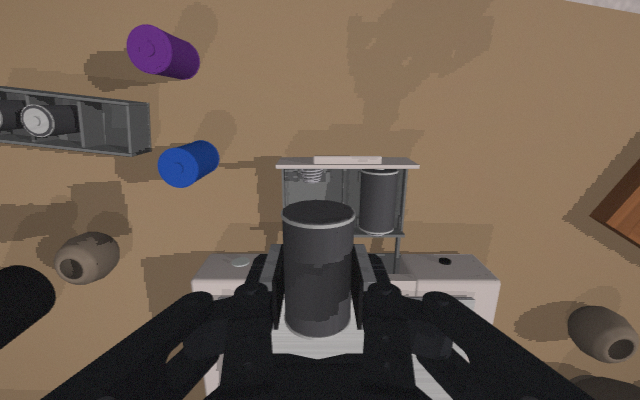

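The wrist view shows the held cell and the spring at (313,175). The panel top runs along rows 158–168, columns 276–419, with the partition near column 343 and the contact wall at about row 235. I'll read the edges numerically.

```bash
python3 -c "
from h import *
im=np.load('w6.npz')['im'];g=cv2.cvtColor(im,cv2.COLOR_RGB2GRAY).astype(int)
for c in(285,300,330,350,390,410): print(c,g[150:180,c].tolist())
for c in(402,400,385,370): print(c,g[222:245,c].tolist())
for r in(163,166): print(r,g[r,268:286].tolist(),g[r,408:426].tolist())
print('part',g[195,270:420].tolist())
print('flat',g[196:235:1,318].tolist())
o=ray('w6',0,0)[0];print(o,proj('w6',[o[0],o[1],0]))
"
```

```text
285 [119, 116, 119, 119, 125, 127, 127, 99, 91, 95, 102, 100, 103, 104, 111, 180, 180, 179, 161, 77, 108, 105, 78, 81, 81, 82, 106, 86, 73, 76]
300 [118, 118, 118, 120, 116, 118, 118, 92, 92, 94, 94, 93, 101, 102, 110, 180, 183, 178, 160, 88, 96, 93, 92, 87, 74, 81, 81, 83, 83, 109]
330 [119, 119, 119, 118, 117, 103, 155, 177, 183, 183, 182, 178, 180, 183, 114, 182, 184, 181, 162, 74, 73, 73, 81, 83, 82, 86, 80, 80, 88, 88]
350 [118, 118, 118, 120, 119, 120, 156, 179, 184, 182, 182, 180, 181, 180, 114, 179, 181, 178, 170, 83, 80, 80, 79, 81, 80, 82, 81, 80, 81, 81]
390 [119, 118, 119, 118, 118, 118, 120, 105, 103, 101, 103, 101, 101, 100, 103, 174, 184, 181, 160, 39, 43, 46, 67, 164, 173, 77, 78, 77, 79, 78]
410 [118, 118, 121, 122, 119, 120, 128, 128, 127, 117, 104, 102, 102, 103, 102, 177, 184, 178, 163, 128, 128, 127, 128, 128, 130, 129, 127, 130, 129, 127]
402 [110, 106, 108, 106, 108, 100, 100, 103, 104, 84, 69, 57, 74, 106, 106, 109, 116, 119, 118, 117, 116, 117, 118]
400 [86, 69, 72, 74, 65, 67, 68, 60, 70, 65, 62, 56, 74, 102, 107, 109, 106, 108, 107, 112, 110, 113, 114]
385 
[... 767 characters left out ...]
08, 108, 109, 108, 106, 109, 108, 108, 107, 109, 108, 111, 108, 110, 99, 80, 79, 83, 82, 82, 82, 80, 82, 80, 81, 82, 82, 80, 80, 78, 76, 61, 84, 80, 78, 72, 69, 70, 74, 80, 81, 78, 82, 81, 82, 81, 79, 81, 72, 48, 39, 46, 46, 48, 47, 53, 50, 52, 53, 55, 56, 60, 63, 66, 68, 63, 71, 68, 70, 70, 73, 72, 72, 73, 75, 79, 76, 76, 77, 77, 76, 76, 73, 71, 66, 70, 74, 78, 81, 75, 64, 50, 68, 104, 109, 122, 125, 127, 127, 128, 127, 127, 130, 126, 125, 127, 129, 126, 129]
flat [107, 108, 106, 106, 46, 44, 45, 42, 44, 47, 45, 45, 38, 45, 43, 48, 43, 45, 51, 44, 48, 48, 45, 45, 45, 41, 47, 48, 71, 132, 161, 160, 157, 65, 65, 65, 66, 66, 68]
[ 0.40028322 -0.06940559  0.31893756] [318.18236509 104.389742  ]
```

```bash
python3 -c "
from h import *
im=np.load('w6.npz')['im'];g=cv2.cvtColor(im,cv2.COLOR_RGB2GRAY).astype(int)
P=lambda u,v,z: onz('w6',u,v,z)
L,Rr=P(275.3,167,.051),P(419.3,167,.051); print('panel',L,Rr,np.linalg.norm(L-Rr)); d=(L-Rr)[:2]; print('baseaz',np.degrees(np.arctan2(d[1],d[0]))+90)
a=np.radians(8.7); X=np.array([np.cos(a),np.sin(a)]);Y=np.array([-X[1],X[0]])
inn=P(347.3,169,.051)[:2]; out=P(347.3,165,.051)[:2]; print('inn',inn,out,(inn-out)@X)
bay=inn+.0393*X-.032*Y; print('bay',bay)
for n,u,v,z in[('top',318.5,228.5,.1985),('bot',318.5,200,.1645)]: print(n,P(u,v,z),(P(u,v,z)[:2]-np.array([.476,-.0587]))@np.c_[X,Y])
for r in(215,245,280): print(r,g[r,276:292].tolist(),g[r,346:362].tolist())
w=P(385,233.5,.047)[:2];print('ncell top far end',(w-bay)@np.c_[X,Y]); w=P(385,234.2,.032)[:2];print('wall',(w-bay)@np.c_[X,Y])
w=P(313,175,.03)[:2];print('spring',(w-bay)@np.c_[X,Y])
for b in(P(342,195,.025),P(282.5,195,.023)): print('part/side',(b[:2]-bay)@np.c_[X,Y])
"
```

```text
panel [ 0.45752131 -0.09831091  0.051     ] [0.43833459 0.0255025  0.051     ] 0.12529122483687138
baseaz 8.808759563028332
inn [ 0.44966033 -0.03604404] [ 0.4461893  -0.03668022] 0.0035273198134632366
bay [ 0.49334848 -0.0617313 ]
top [ 0.44900813 -0.06170562  0.1985    ] [-0.02713593  0.00111177]
bot [ 0.44706832 -0.06197392  0.1645    ] [-0.02909401  0.00113998]
215 [97, 93, 96, 96, 94, 89, 89, 53, 42, 45, 43, 43, 47, 44, 45, 42] [42, 45, 41, 46, 46, 51, 67, 102, 107, 99, 78, 73, 65, 52, 43, 42]
245 [78, 76, 76, 75, 70, 31, 23, 31, 42, 35, 44, 48, 49, 43, 47, 49] [68, 70, 69, 68, 69, 67, 59, 53, 63, 83, 83, 84, 83, 85, 84, 83]
280 [13, 22, 11, 12, 20, 20, 18, 21, 31, 40, 43, 43, 44, 47, 46, 48] [40, 43, 37, 38, 36, 23, 18, 23, 11, 17, 22, 23, 21, 20, 20, 23]
ncell top far end [0.02313741 0.06971329]
wall [0.03030518 0.0732493 ]
spring [-0.02925485  0.00173011]
part/side [-0.0081761   0.03004036]
part/side [-0.00747038 -0.02857571]
```

Request:
drive_tool --rows '[[[0.025, -0.161, 0], [0.8, -0.1, 0], 2], [[0.025, -0.161, 0], [0.8, -0.1, 0], 2], [[0.025, -0.161, 0], [0.8, -0.1, 0], 2], [[0, 0, 0], [0, 0, -3], 2], [[0, 0, 0], [0, 0, -4], 2], [[0, 0, 0], [0, 0, -3], 2], [[0, 0, 0], [0, 0, -1.2], 2], [[0, 0, 0], [0, 0, 0], 2]]'

```text
clock: 18.25
position: [0.505, -0.0563, 0.0839]
ee_rot: [0.231, -0.072, 0.97, 0.012]
contact_force: [0.0, -0.0, -1.1]
width: 0.0319
gripper_force: 50.2
```

```bash
cat >> h.py <<'E'
BAY=np.array([.4934,-.0625,.030]); A=np.radians(8.8); BX=np.array([np.cos(A),np.sin(A),0]); BY=np.array([-BX[1],BX[0],0])
def rel():
    s,R=st(); d=s["position"]-BAY; z=R[:,2]; th=np.arctan2(z@BX,-z[2])
    t=d+.005*z; f=np.array([t@BX,t[2]])-.03075*np.array([np.cos(th),np.sin(th)])
    print("tcp rel",np.round([d@BX*1e3,d@BY*1e3,d[2]*1e3],1),"theta",round(np.degrees(th),1),"roll",round(np.degrees(np.arcsin(R[2,1])),2),"yaw err",round(np.degrees(np.arctan2(R[:,1]@BX,R[:,1]@BY)),2),"flat xf zf",np.round(f*1e3,1)); return s,R
E
python3 -c "
from h import *
rel(); snap('wrist','w7')"
```

```text
p [ 0.505  -0.0563  0.0839] q [-0.412  0.185  2.236  0.657  0.387 -2.704] t 18.25 F [ 0.  -0.  -1.1]
x [-0.883 -0.134 -0.45 ] az -171.3
y [-0.145  0.989 -0.01 ] az 98.4
z [ 0.447  0.056 -0.893] az 7.2
tcp rel [12.5  4.4 53.9] theta 26.7 roll -0.6 yaw err 0.44 flat xf zf [-12.8  35.6]
```

Joint 6 saturates with this half of the symmetric grasp. I'll lay the cell back in the channel and regrasp it with the tool turned half round.

Request:
drive_tool --rows '[[[0, 0, 0], [0, 0, 4], 2], [[0, 0, 0], [0, 0, 5], 2], [[-0.024, 0.155, 0], [-1, 0, 1], 2], [[-0.024, 0.155, 0], [-1, 0, 0], 2], [[-0.024, 0.155, 0], [-1, 0, 0], 2], [[0, 0, 0], [-0.5, 3, 0], 2], [[0, 0, 0], [-1, 4.7, 0], 2], [[0, 0, 0], [-1, 4.7, 0], 2]]'

```text
clock: 19.3
position: [0.4505, 0.0677, 0.1854]
ee_rot: [0.001, -0.074, 0.997, -0.007]
contact_force: [1.3, -0.5, -1.0]
width: 0.0317
gripper_force: 50.2
```

```bash
python3 -c "
from h import *
s,R=st(); to(R,[0,0,-1],[.362,.932,0],5); print((np.array([.3856,.3165,.09])-s['position'])*100)"
```

```text
p [0.4505 0.0677 0.1854] q [ 0.008  0.139  1.838 -0.016  1.163 -1.705] t 19.3 F [ 1.3 -0.5 -1. ]
x [-0.989 -0.148 -0.   ] az -171.5
y [-0.148  0.989 -0.015] az 98.5
z [ 0.003 -0.015 -1.   ] az -80.2
turn [ 0.015 -0.001 -0.519] /n [ 0.003  -0.0003 -0.1037] deg 29.72903699621733
[-6.49107715 24.88091527 -9.54043163]
```

Request:
drive_tool --rows '[[[0.003, 0, -0.104], [-1.08, 4.15, 0], 2], [[0.003, 0, -0.104], [-1.08, 4.15, 0], 2], [[0.003, 0, -0.104], [-1.08, 4.15, 0], 2], [[0.003, 0, -0.104], [-1.08, 4.15, 0], 2], [[0.003, 0, -0.104], [-1.08, 4.15, 0], 2], [[0, 0, 0], [-1.08, 4.15, -1], 2], [[0, 0, 0], [0, 0, -4], 2], [[0, 0, 0], [0, 0, 0], 2]]'

```text
clock: 20.3
position: [0.3833, 0.3149, 0.1329]
ee_rot: [-0.004, 0.184, 0.983, -0.001]
contact_force: [-0.2, -0.8, -1.3]
width: 0.0322
gripper_force: 50.3
```

```bash
python3 -c "
from h import *
s,R=st(); to(R,[0,0,-1],[.362,.932,0],1); print((np.array([.3856,.3165,.043])-s['position'])*100)"
```

```text
p [0.3833 0.3149 0.1329] q [ 0.545  0.252  1.835  0.004  1.062 -0.659] t 20.3 F [-0.2 -0.8 -1.3]
x [-0.932  0.361  0.007] az 158.8
y [ 0.361  0.932 -0.003] az 68.8
z [-0.008 -0.    -1.   ] az -177.3
turn [ 0.    -0.008 -0.001] /n [ 0.0004 -0.0078 -0.0009] deg 0.45302540254299556
[ 0.23125753  0.15808722 -8.99492888]
```

Request:
drive_tool --rows '[[[0, -0.008, 0], [0.23, 0.13, -4], 2], [[0, 0, 0], [0, 0, -3.5], 2], [[0, 0, 0], [0, 0, -1.4], 2], [[0, 0, 0], [0, 0, -0.3], 2], [[0, 0, 0], [0, 0, 0], 3.4], [[0, 0, 0], [0, 0, 0], 3.8], [[0, 0, 0], [0, 0, 0], 4.8], [[0, 0, 0], [0, 0, 0], 6.5]]'

```text
clock: 21.3
position: [0.3879, 0.3171, 0.0425]
ee_rot: [0.002, 0.184, 0.983, 0.002]
contact_force: [-0.6, 1.0, -0.5]
width: 0.064
gripper_force: 0.0
```

Request:
drive_tool --rows '[[[0, 0, 0], [0, 0, 3], 6.5], [[0, 0, 0], [0, 0, 4], 6.5], [[0, 0, 0], [0, 0, 4], 6.5], [[0, 0, -0.184], [0, 0, 0.5], 6.5], [[0, 0, -0.184], [0, 0, 0], 6.5], [[0, 0, -0.184], [0, 0, 0], 6.5], [[0, 0, -0.184], [0, 0, 0], 6.5], [[0, 0, -0.184], [0, 0, 0], 6.5]]'

```text
clock: 22.3
position: [0.3875, 0.3168, 0.1571]
ee_rot: [0.002, 0.604, 0.797, 0.001]
contact_force: [-0.2, -0.1, 0.2]
width: 0.0651
gripper_force: 0.0
```

Request:
drive_tool --rows '[[[0, 0, -0.186], [0, 0, 0], 6.5], [[0, 0, -0.186], [0, 0, 0], 6.5], [[0, 0, -0.186], [0, 0, 0], 6.5], [[0, 0, -0.186], [0, 0, 0], 6.5], [[0, 0, -0.186], [0, 0, 0], 6.5], [[0, 0, -0.186], [0, 0, 0], 6.5], [[0, 0, -0.186], [0, 0, 0], 6.5], [[0, 0, -0.186], [0, 0, 0], 6.5]]'

```text
clock: 23.3
position: [0.3875, 0.3169, 0.1571]
ee_rot: [0.002, 0.984, 0.177, -0.001]
contact_force: [-0.5, -0.2, 0.5]
width: 0.065
gripper_force: 0.0
```

Request:
drive_tool --rows '[[[0, 0, -0.186], [0, 0, 0], 6.5], [[0, 0, -0.186], [0, 0, 0], 6.5], [[0, 0, -0.186], [0, 0, 0], 6.5], [[0, 0, -0.17], [0, 0, 0], 6.5], [[0, 0, 0], [0, 0, 0], 6.5]]'

```text
clock: 23.92
position: [0.3875, 0.3169, 0.1571]
ee_rot: [0.001, 0.984, -0.181, -0.002]
contact_force: [-0.5, -0.1, -0.5]
width: 0.0649
gripper_force: 0.0
```

```bash
python3 -c "
from h import *
s,R=st(); to(R,[0,0,-1],[-.362,-.932,0],1); print((np.array([.3856,.3165,.043])-s['position'])*100)
im=snap('wrist','w8'); snap('top','t8')
r=im.astype(int); 
# predicted cell spots
for c in([.357,.3274,.034],[.4128,.3059,.051],[.3856,.3163,.051]): print(proj('w8',c))
"
```

```text
p [0.3875 0.3169 0.1571] q [0.546 0.233 1.792 0.    1.121 2.48 ] t 23.925 F [-0.5 -0.1 -0.5]
x [ 0.935 -0.355 -0.003] az -20.8
y [-0.355 -0.935  0.003] az -110.8
z [-0.004 -0.002 -1.   ] az -150.1
turn [ 0.002 -0.004 -0.007] /n [ 0.0021 -0.0037 -0.0072] deg 0.48017849568496024
[ -0.18948473  -0.03846864 -11.40676438]
[318.00120945 229.09072962]
[318.5726802  166.29045812]
[318.42958523 202.09548187]
```

```bash
python3 -c "
from h import *
im=np.load('w8.npz')['im'].astype(int); g=im.sum(2)//3
print('col318',g[140:262,318].tolist()); print('sat',(im[140:262,318,0]-im[140:262,318,2]).tolist())
print('row195',(im[195,280:360,0]-im[195,280:360,2]).tolist())
"
```

```text
col318 [82, 81, 77, 79, 79, 61, 64, 64, 62, 60, 64, 65, 65, 65, 63, 66, 71, 91, 100, 97, 77, 83, 33, 90, 154, 132, 65, 69, 68, 70, 68, 68, 72, 68, 71, 69, 70, 71, 69, 67, 67, 69, 68, 70, 71, 64, 70, 70, 69, 70, 70, 69, 67, 69, 70, 71, 68, 70, 69, 71, 70, 70, 72, 68, 69, 68, 70, 67, 68, 69, 69, 66, 67, 68, 67, 67, 69, 69, 68, 66, 67, 70, 69, 70, 68, 67, 66, 68, 68, 70, 70, 95, 152, 96, 61, 62, 61, 37, 32, 37, 62, 84, 80, 83, 80, 72, 73, 71, 73, 77, 79, 76, 76, 71, 77, 78, 102, 108, 108, 108, 109, 112]
sat [70, 70, 66, 65, 66, 51, 51, 50, 50, 51, 48, 51, 49, 47, 50, 34, 2, -1, 2, 3, 1, 2, -6, 2, 4, 1, -4, -2, -3, -2, -2, -2, -2, -2, 0, -2, -1, -1, -1, -1, -1, 1, -5, 0, -2, 1, -3, -1, -2, -1, -2, 0, -1, 1, -1, 0, -3, 1, -2, -1, -3, -1, -1, -2, 1, -2, 0, 0, 0, -1, -1, 0, -1, 0, 0, -3, -1, 1, 0, -1, 1, 0, 1, -1, -1, -2, -1, -1, 0, -1, -2, 3, 5, 24, 47, 47, 47, 29, 35, 29, 49, 70, 76, 72, 67, 64, 61, 62, 65, 64, 63, 65, 62, 65, 60, 62, 43, 46, 48, 47, 45, 46]
row195 [64, 64, 66, 69, 70, 69, 68, 71, 66, 69, 67, 66, 69, 70, 71, 70, 71, 73, 72, 62, 24, 0, -2, 0, -1, -1, 1, -3, -3, -1, -2, -2, -1, -3, -2, 0, -4, -1, 0, -2, -3, -1, -3, -1, 0, -1, -1, -2, -2, -1, -1, -1, -1, -1, 1, -3, 3, 0, -2, 4, 28, 45, 47, 46, 47, 48, 49, 45, 50, 48, 47, 49, 44, 48, 49, 49, 50, 51, 54, 56]
```

```bash
python3 -c "
from h import *
a=onz('w8',320.3,162.8,.051);b=onz('w8',320.3,233.3,.051);print(a,b,np.linalg.norm(a-b)); h=(a-b)/np.linalg.norm(a-b); print('h',h,'centre',b+.03075*h)
p=np.array([.3875,.3169,.051]); print('c-tcp along h, y', (b+.03075*h-p)@h)
l,r=onz('w8',300.3,195,.034),onz('w8',340.2,195,.034);print('mid',(l+r)/2, np.linalg.norm(l-r))
"
```

```text
[0.41488016 0.30369219 0.051     ] [0.35962187 0.32446504 0.051     ] 0.059033799044257554
h [ 0.93604486 -0.3518807   0.        ] centre [0.38840525 0.31364471 0.051     ]
c-tcp along h, y 0.001992831254378842
mid [0.38573512 0.31447163 0.034     ] 0.0340056754975394
```

Request:
drive_tool --rows '[[[0.002, -0.004, -0.007], [0.1, -0.05, -3], 6], [[0, 0, 0], [0, 0, -4], 5], [[0, 0, 0], [0, 0, -3.2], 4.6], [[0, 0, 0], [0, 0, -1.3], 4.6], [[0, 0, 0], [0, 0, -0.25], 4.6], [[0, 0, 0], [0, 0, 0], 4.4]]'

```text
clock: 24.78
position: [0.3893, 0.3169, 0.0403]
ee_rot: [-0.001, 0.983, -0.185, 0.001]
contact_force: [-0.6, -0.3, 0.1]
width: 0.0444
gripper_force: 0.0
```

```bash
python3 -c "
from h import *
st()"
```

```text
p [0.3893 0.3169 0.0403] q [ 0.545  0.37   1.946 -0.     0.824  2.488] t 24.775 F [-0.6 -0.3  0.1]
x [ 0.932 -0.363  0.001] az -21.3
y [-0.363 -0.932 -0.001] az -111.3
z [ 0.002  0.001 -1.   ] az 23.0
```

Request:
drive_tool --rows '[[[0, 0, 0], [0, 0, -0.1], 4.4], [[0, 0, 0], [0, 0, 0], 2], [[0, 0, 0], [0, 0, 0], 2], [[0, 0, 0], [0, 0, 0], 2], [[0, 0, 0], [0, 0, 0], 2]]' --force 60

```text
clock: 25.4
position: [0.388, 0.3143, 0.0396]
ee_rot: [0.002, 0.983, -0.184, 0.0]
contact_force: [-1.5, -6.3, 9.4]
width: 0.0319
gripper_force: 58.7
```

Request:
drive_tool --rows '[[[0, 0, 0], [0, 0, 1], 2], [[0, 0, 0], [0, 0, 3], 2], [[0, 0, 0], [0, 0, 5], 2], [[0, 0, 0], [0, -1, 5], 2], [[0, 0, 0.0875], [0.5, -4.7, 0.4], 2], [[0, 0, 0.0875], [0.5, -4.7, 0], 2], [[0, 0, 0.0875], [0.8, -4.7, 0], 2], [[0, 0, 0.0875], [1.2, -4.7, 0], 2]]'

```text
clock: 26.4
position: [0.4186, 0.1174, 0.1834]
ee_rot: [-0.0, 1.0, -0.009, 0.001]
contact_force: [0.7, -0.6, -3.2]
width: 0.0318
gripper_force: 60.1
```

Request:
drive_tool --rows '[[[0, 0, 0.0875], [1.5, -4.7, 0], 2], [[0, 0, 0.0875], [1.5, -4.7, 0], 2], [[0, 0, 0], [1.6, -4.7, 0], 2], [[0, 0, 0], [1.6, -3.7, 0], 2], [[0, 0, 0], [0, 0, 0], 2]]'

```text
clock: 27.02
position: [0.4823, -0.062, 0.1831]
ee_rot: [0.001, 0.997, 0.074, 0.001]
contact_force: [-0.3, 0.2, -0.8]
width: 0.0316
gripper_force: 60.0
```

```bash
sed -i 's/BAY=np.array(\[.4934,-.0625/BAY=np.array([.4942,-.0641/' h.py; python3 -c "
from h import *
s,R=rel(); to(R,[0,0,-1],-BY,1); snap('wrist','w9'); snap('top','t9')
print(proj('w9',BAY), proj('w9',BAY-.0393*BX+[0,0,.021]))"
```

```text
p [ 0.4823 -0.062   0.1831] q [-0.271  0.185  1.785 -0.     1.169  1.151] t 27.025 F [-0.3  0.2 -0.8]
x [0.989 0.149 0.003] az 8.5
y [ 0.149 -0.989  0.001] az -81.5
z [ 0.003 -0.001 -1.   ] az -18.9
tcp rel [-11.5   3.8 153.1] theta 0.2 roll 0.08 yaw err -179.74 flat xf zf [-42.2 148. ]
turn [0.001 0.003 0.004] /n [0.001  0.0029 0.0045] deg 0.31114841715885516
[321.77492682 174.12955469] [322.08406384 221.6759732 ]
```

```bash
python3 -c "
from h import *
im=np.load('w9.npz')['im'].astype(int); g=im.sum(2)//3
for y in(-.028,.032,.06,.092):
  for n,x,z in(('inn',-.0393,.021),('wall',.0308,.002)): print(y,n,proj('w9',BAY+x*BX+y*BY+[0,0,z]).round(1))
for y in(.095,-.031): print('panel end',proj('w9',BAY-.041*BX+y*BY+[0,0,.021]).round(1))
for c in(255,270,352): print(c,'wall',g[126:146,c].tolist(),'panel',g[208:236,c].tolist())
for r in(219,221,223): print(r,g[r,200:235].tolist(),g[r,345:375].tolist())
"
```

```text
-0.028 inn [353.  221.6]
-0.028 wall [353.  140.9]
0.032 inn [286.8 221.8]
0.032 wall [286.2 141.2]
0.06 inn [255.9 221.9]
0.06 wall [255.  141.3]
0.092 inn [220.6 222.1]
0.092 wall [219.3 141.4]
panel end [217.5 223.8]
panel end [356.2 223.3]
255 wall [112, 109, 114, 113, 89, 82, 84, 81, 85, 80, 73, 53, 52, 84, 104, 104, 109, 105, 91, 102] panel [62, 63, 64, 61, 62, 63, 69, 131, 146, 78, 79, 82, 84, 86, 86, 146, 179, 177, 168, 169, 163, 163, 164, 162, 148, 109, 109, 109]
270 wall [114, 112, 111, 111, 83, 81, 82, 83, 83, 82, 75, 54, 54, 86, 105, 105, 92, 52, 62, 64] panel [44, 55, 72, 90, 87, 87, 84, 81, 85, 83, 83, 84, 85, 84, 77, 136, 164, 162, 160, 163, 162, 162, 163, 163, 145, 110, 111, 108]
352 wall [112, 111, 113, 84, 84, 83, 82, 83, 81, 83, 82, 84, 82, 91, 97, 93, 93, 92, 93, 93] panel [34, 34, 41, 47, 57, 74, 91, 100, 100, 77, 42, 47, 50, 45, 45, 45, 46, 41, 38, 43, 46, 43, 39, 43, 41, 43, 48, 48]
219 [119, 120, 117, 119, 119, 119, 119, 118, 120, 119, 118, 119, 120, 118, 119, 118, 115, 118, 114, 104, 85, 83, 86, 86, 82, 86, 83, 84, 85, 87, 82, 83, 83, 86, 84] [116, 115, 112, 105, 78, 72, 50, 47, 55, 91, 121, 119, 121, 121, 120, 122, 124, 119, 121, 122, 120, 120, 121, 123, 124, 122, 122, 123, 121, 123]
221 [119, 118, 117, 118, 118, 118, 119, 117, 119, 115, 117, 117, 117, 119, 121, 119, 119, 114, 86, 82, 83, 83, 86, 84, 84, 86, 84, 85, 86, 82, 82, 84, 85, 82, 82] [78, 52, 52, 52, 44, 49, 51, 45, 55, 91, 120, 120, 119, 120, 119, 120, 121, 121, 121, 120, 120, 122, 121, 122, 121, 122, 118, 121, 122, 121]
223 [120, 119, 120, 120, 120, 118, 118, 118, 118, 119, 116, 119, 116, 120, 118, 123, 136, 139, 142, 140, 137, 140, 140, 140, 140, 141, 142, 140, 144, 141, 138, 142, 142, 142, 143] [54, 52, 51, 48, 48, 48, 45, 45, 62, 105, 120, 118, 121, 119, 120, 122, 120, 119, 121, 121, 121, 121, 120, 121, 122, 120, 122, 121, 122, 121]
```

Request:
drive_tool --rows '[[[0.025, -0.161, 0.004], [0.6, 0, 0], 2], [[0.025, -0.161, 0], [0.6, 0, 0], 2], [[0.025, -0.161, 0], [0.57, 0.05, 0], 2], [[0, 0, 0], [0, 0, -2.5], 2], [[0, 0, 0], [0, 0, -3], 2], [[0, 0, 0], [0, 0, -2.5], 2], [[0, 0, 0], [0, 0, -1.5], 2], [[0, 0, 0], [0, 0, 0], 2]]'

```text
clock: 28.12
position: [0.497, -0.0571, 0.0866]
ee_rot: [-0.02, 0.968, 0.076, 0.24]
contact_force: [-1.1, -0.9, -1.2]
width: 0.032
gripper_force: 60.1
```

```bash
sed -i 's/BAY=np.array(\[.4942,-.0641/BAY=np.array([.4933,-.0625/' h.py; python3 -c "
from h import *
s,R=rel(); to(R,np.cos(.49)*np.array([0,0,-1])+np.sin(.49)*BX,-BY,1)"
```

```text
p [ 0.497  -0.0571  0.0866] q [-0.449  0.172  2.258  0.751  0.404  0.312] t 28.125 F [-1.1 -0.9 -1.2]
x [0.873 0.138 0.468] az 9.0
y [ 0.157 -0.988 -0.002] az -80.9
z [ 0.462  0.075 -0.884] az 9.2
tcp rel [ 4.5  4.7 56.6] theta 27.9 roll -0.1 yaw err 179.74 flat xf zf [-20.4  37.8]
turn [-0.001 -0.003 -0.005] /n [-0.0011 -0.0034 -0.0045] deg 0.3308302150941032
```

Request:
drive_tool --rows '[[[0, 0, 0], [0.27, -0.43, -0.5], 2], [[0, 0, 0], [0, 0, -1], 2], [[0, 0, 0], [0, 0, 0], 2]]'

```text
clock: 28.5
position: [0.5012, -0.0634, 0.0727]
ee_rot: [-0.019, 0.967, 0.076, 0.242]
contact_force: [-0.2, -0.8, -1.3]
width: 0.0321
gripper_force: 60.1
```

```bash
python3 -c "
from h import *
s,R=rel()"
```

```text
p [ 0.5012 -0.0634  0.0727] q [-0.459  0.206  2.27   0.839  0.372  0.209] t 28.5 F [-0.2 -0.8 -1.3]
x [0.872 0.138 0.47 ] az 9.0
y [ 0.156 -0.988  0.001] az -81.0
z [ 0.464  0.072 -0.883] az 8.9
tcp rel [ 7.6 -2.1 42.7] theta 28.0 roll 0.05 yaw err 179.84 flat xf zf [-17.2  23.8]
```

Request:
drive_tool --rows '[[[0, 0, 0], [0, 0.2, -0.6], 2], [[0, 0, 0], [0, 0, -0.8], 2], [[0, 0, 0], [0, 0, -0.7], 2], [[0, 0, 0], [0, 0, 0], 2]]'

```text
clock: 29.0
position: [0.5012, -0.0615, 0.0518]
ee_rot: [-0.018, 0.967, 0.076, 0.242]
contact_force: [0.7, 1.0, -1.7]
width: 0.032
gripper_force: 60.1
```

```bash
python3 -c "
from h import *
s,R=rel()"
```

```text
p [ 0.5012 -0.0615  0.0518] q [-0.454  0.25   2.299  1.     0.325  0.043] t 29.0 F [ 0.7  1.  -1.7]
x [0.872 0.138 0.47 ] az 9.0
y [ 0.155 -0.988  0.001] az -81.1
z [ 0.465  0.072 -0.883] az 8.8
tcp rel [ 8.  -0.2 21.8] theta 28.0 roll 0.06 yaw err 179.85 flat xf zf [-16.8   2.9]
```

Request:
drive_tool --rows '[[[0, 0, 0], [0, 0, -0.3], 2], [[0, 0, 0], [-0.3, -0.046, 0], 2], [[0, 0, 0], [-0.3, -0.046, 0], 2], [[0, 0, 0], [0, 0, 0], 2]]'

```text
clock: 29.5
position: [0.495, -0.0626, 0.0488]
ee_rot: [-0.018, 0.967, 0.076, 0.242]
contact_force: [1.0, -0.1, -1.5]
width: 0.0318
gripper_force: 60.1
```

Request:
drive_tool --rows '[[[0, 0, 0], [-0.2, -0.03, 0], 2], [[0, 0, 0], [-0.2, -0.03, 0], 2], [[0, 0, 0], [0, 0, 0], 2]]'

```text
clock: 29.88
position: [0.4913, -0.0631, 0.0488]
ee_rot: [-0.018, 0.967, 0.076, 0.242]
contact_force: [2.3, 0.7, -1.0]
width: 0.0319
gripper_force: 60.1
```

```bash
python3 -c "
from h import *
s,R=rel()"
```

```text
p [ 0.4913 -0.0631  0.0488] q [-0.471  0.247  2.322  1.051  0.323 -0.026] t 29.875 F [ 2.3  0.7 -1. ]
x [0.872 0.138 0.47 ] az 9.0
y [ 0.155 -0.988  0.001] az -81.1
z [ 0.465  0.072 -0.882] az 8.8
tcp rel [-2.1 -0.3 18.8] theta 28.1 roll 0.07 yaw err 179.86 flat xf zf [-26.9  -0.1]
```

Request:
drive_tool --rows '[[[0, 0, 0], [-0.2, -0.03, 0], 2], [[0, 0, 0], [0, 0, 0], 2], [[0, 0, 0], [0, 0, 0], 2]]'

```text
clock: 30.25
position: [0.4893, -0.0635, 0.0487]
ee_rot: [-0.018, 0.967, 0.076, 0.242]
contact_force: [4.0, 0.6, -0.6]
width: 0.0317
gripper_force: 60.1
```

Request:
drive_tool --rows '[[[0, 0, 0], [-0.15, -0.023, 0], 2], [[0, 0, 0], [0, 0, 0], 2], [[0, 0, 0], [0, 0, 0], 2]]'

```text
clock: 30.62
position: [0.4877, -0.0637, 0.0486]
ee_rot: [-0.018, 0.967, 0.076, 0.242]
contact_force: [4.6, 0.3, 0.2]
width: 0.0314
gripper_force: 60.1
```

Request:
drive_tool --rows '[[[0, 0, 0], [-0.15, -0.023, 0], 2], [[0, 0, 0], [0, 0, 0], 2], [[0, 0, 0], [0, 0, 0], 2]]'

```text
clock: 31.0
position: [0.4862, -0.0639, 0.0487]
ee_rot: [-0.018, 0.967, 0.076, 0.242]
contact_force: [5.0, 0.7, 0.8]
width: 0.0319
gripper_force: 60.1
```

```bash
python3 -c "
from h import *
s,R=rel()"
```

```text
p [ 0.4862 -0.0639  0.0487] q [-0.48   0.242  2.331  1.061  0.325 -0.045] t 31.0 F [5.  0.7 0.8]
x [0.872 0.138 0.47 ] az 9.0
y [ 0.156 -0.988  0.001] az -81.0
z [ 0.465  0.072 -0.883] az 8.8
tcp rel [-7.2 -0.3 18.7] theta 28.0 roll 0.07 yaw err 179.85 flat xf zf [-32.   -0.2]
```

Request:
drive_tool --rows '[[[-0.008, 0.0518, 0], [0.056, 0.009, -0.135], 2], [[-0.008, 0.0518, 0], [0.056, 0.009, -0.135], 2], [[-0.0107, 0.069, 0], [0.036, 0.005, -0.15], 2], [[0, 0, 0], [0, 0, 0], 2], [[0, 0, 0], [0, 0, 0], 2]]'

```text
clock: 31.62
position: [0.4888, -0.0645, 0.0449]
ee_rot: [-0.011, 0.984, 0.077, 0.158]
contact_force: [5.2, -1.9, 1.5]
width: 0.0321
gripper_force: 60.3
```

```bash
python3 -c "
from h import *
s,R=rel()"
```

```text
p [ 0.4888 -0.0645  0.0449] q [-0.389  0.261  2.197  0.387  0.437  0.694] t 31.625 F [ 5.2 -1.9  1.5]
x [0.938 0.149 0.313] az 9.0
y [ 0.156 -0.988  0.003] az -81.0
z [ 0.309  0.045 -0.95 ] az 8.4
tcp rel [-4.7 -1.3 14.9] theta 18.2 roll 0.2 yaw err 179.84 flat xf zf [-32.4   0.5]
```

Request:
drive_tool --rows '[[[0, 0, 0], [-0.065, -0.112, 0], 2], [[0, 0, 0], [0, 0, 0], 2], [[0, 0, 0], [0, 0, 0], 2]]'

```text
clock: 32.0
position: [0.4873, -0.065, 0.0447]
ee_rot: [-0.012, 0.984, 0.077, 0.157]
contact_force: [4.4, -0.1, 2.0]
width: 0.0317
gripper_force: 60.3
```

```bash
python3 -c "
from h import *
s,R=rel()"
```

```text
p [ 0.4873 -0.065   0.0447] q [-0.393  0.26   2.198  0.389  0.439  0.689] t 32.0 F [ 4.4 -0.1  2. ]
x [0.939 0.148 0.311] az 8.9
y [ 0.155 -0.988  0.001] az -81.1
z [ 0.308  0.047 -0.95 ] az 8.7
tcp rel [-6.3 -1.5 14.7] theta 18.1 roll 0.06 yaw err 179.88 flat xf zf [-34.    0.4]
```

Request:
drive_tool --rows '[[[-0.008, 0.0518, 0], [0.042, 0.006, -0.12], 2], [[-0.008, 0.0518, 0], [0.042, 0.006, -0.13], 2], [[0, 0, 0], [0, 0, 0], 2], [[0, 0, 0], [0, 0, 0], 2]]'

```text
clock: 32.5
position: [0.4878, -0.0646, 0.0417]
ee_rot: [-0.008, 0.991, 0.078, 0.105]
contact_force: [5.1, -1.1, -0.1]
width: 0.0318
gripper_force: 60.2
```

```bash
python3 -c "
from h import *
s,R=rel()"
```

```text
p [ 0.4878 -0.0646  0.0417] q [-0.347  0.288  2.12   0.192  0.556  0.914] t 32.5 F [ 5.1 -1.1 -0.1]
x [0.966 0.153 0.209] az 9.0
y [ 0.156 -0.988  0.001] az -81.0
z [ 0.207  0.032 -0.978] az 8.8
tcp rel [-5.8 -1.3 11.7] theta 12.1 roll 0.03 yaw err 179.83 flat xf zf [-34.8   0.4]
```

Request:
drive_tool --rows '[[[-0.008, 0.0518, 0], [0.05, 0.008, -0.15], 2], [[-0.008, 0.0518, 0], [0.05, 0.008, -0.16], 2], [[-0.008, 0.0518, 0], [0.05, 0.008, -0.16], 2], [[-0.009, 0.054, 0], [0.05, 0.008, -0.16], 2], [[0, 0, 0], [0, 0, 0], 2], [[0, 0, 0], [0, 0, 0], 2]]'

```text
clock: 33.25
position: [0.4909, -0.0635, 0.0361]
ee_rot: [-0.0, 0.997, 0.078, 0.001]
contact_force: [6.4, 3.4, 4.8]
width: 0.0316
gripper_force: 61.0
```

```bash
python3 -c "
from h import *
s,R=rel()"
```

```text
p [ 0.4909 -0.0635  0.0361] q [-0.27   0.369  1.965  0.002  0.807  1.144] t 33.25 F [6.4 3.4 4.8]
x [0.988 0.155 0.002] az 8.9
y [ 0.155 -0.988 -0.001] az -81.1
z [ 0.002  0.001 -1.   ] az 28.9
tcp rel [-2.5 -0.6  6.1] theta 0.1 roll -0.04 yaw err 179.91 flat xf zf [-33.3   1. ]
```

Request:
drive_tool --rows '[[[0, 0, 0], [0, 0, 0], 3.4], [[0, 0, 0], [0, 0, 0], 3.7], [[0, 0, 0], [0, 0, 0.05], 4], [[0, 0, 0], [0, 0, 0.1], 4.4], [[0, 0, 0], [0, 0, 0], 4.4]]'

```text
clock: 33.88
position: [0.4894, -0.0641, 0.037]
ee_rot: [-0.0, 0.997, 0.078, -0.001]
contact_force: [-0.1, 0.5, 0.1]
width: 0.0444
gripper_force: 0.0
```

Request:
drive_tool --rows '[[[0, 0, 0], [0, 0, 0.3], 4.5], [[0, 0, 0], [0, 0, 1.5], 4.5], [[0, 0, 0], [0, 0, 3], 5], [[0, 0, 0], [0, 0, 4], 5], [[0, 0, 0], [-2, -0.3, 4], 5], [[0, 0, 0], [-4, -0.6, 2], 5], [[0, 0, 0], [-3, -0.5, 0], 5], [[0, 0, 0], [0, 0, 0], 5]]'

```text
clock: 34.88
position: [0.3976, -0.0779, 0.1854]
ee_rot: [0.0, 0.997, 0.078, -0.001]
contact_force: [-0.5, -0.0, -0.0]
width: 0.0498
gripper_force: 0.0
```

```bash
python3 -c "
from h import *
rel(); snap('wrist','wa'); snap('scene','sa')
for p in(BAY,BAY-.0393*BX+[0,0,.021]): print(proj('wa',p),proj('sa',p))
u,v=map(int,proj('wa',BAY+[0,0,.01])); a=cv2.imread('pics/wa.png')[max(0,v-70):v+70,max(0,u-70):u+70]
u,v=map(int,proj('sa',BAY)); b=cv2.imread('pics/sa.png')[v-45:v+45,u-45:u+45]
cv2.imwrite('pics/va.png',np.hstack([cv2.resize(a,(400,400),interpolation=2),cv2.resize(b,(400,400),interpolation=2)]))"
```

```text
p [ 0.3976 -0.0779  0.1854] q [-3.650e-01  6.300e-02  1.926e+00 -1.000e-03  1.154e+00  1.051e+00] t 34.875 F [-0.5 -0.  -0. ]
x [ 0.988  0.155 -0.002] az 8.9
y [ 0.155 -0.988 -0.   ] az -81.1
z [-0.002 -0.    -1.   ] az -172.8
tcp rel [-97.   -0.6 155.4] theta -0.1 roll -0.0 yaw err 179.9 flat xf zf [-127.7  150.5]
[317.64867298  75.11654375] [282.67634433 195.92205551]
[317.51459558 123.99951334] [271.34632248 183.33545634]
```

View pics/va.png

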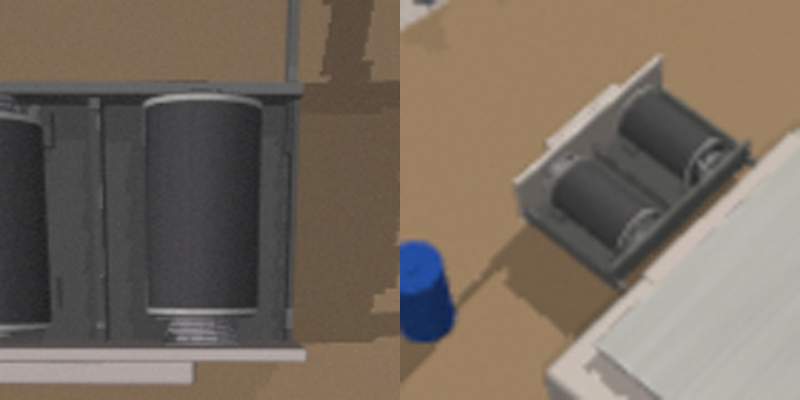

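The view shows the cell lying straight in the bay with its flat end on the compressed spring. I'll confirm its position and level numerically before pushing the drawer.

```bash
python3 -c "
from h import *
im=np.load('wa.npz')['im'];g=cv2.cvtColor(im,cv2.COLOR_RGB2GRAY).astype(int)
u,v=map(int,proj('wa',BAY+[0,0,.01])); r0,c0=max(0,v-70),max(0,u-70); print(r0,c0,u,v)
c=c0+int(203/400*min(140,2*70)); print('col',c,list(enumerate(g[r0+20:r0+135,c].tolist(),r0+20)))
f=lambda u,v,z:((onz('wa',u,v,z)-BAY)@np.c_[BX,BY]*1e3).round(1)
s=(v+70-r0)/400
for n,y,z in[('button shoulder',94,.047),('flat',314,.047),('flat axis z',314,.03),('panel in',346,.051),('wall out',82,.032)]: print(n,f(c0+203*140/400,r0+y*s,z))
# edges: gradient of rows
for yy in(110,150,200,250,300):
    r=int(r0+yy*s); row=cv2.GaussianBlur(g[r:r+3].mean(0).reshape(1,-1),(3,1),0)[0]; print(r,row[c0+44:c0+58].round().tolist(),row[c0+84:c0+98].round().tolist())
"
```

```text
4 247 317 74
col 318 [(24, 108), (25, 110), (26, 110), (27, 109), (28, 109), (29, 110), (30, 109), (31, 111), (32, 87), (33, 98), (34, 100), (35, 82), (36, 108), (37, 156), (38, 140), (39, 76), (40, 68), (41, 67), (42, 71), (43, 71), (44, 68), (45, 68), (46, 69), (47, 68), (48, 69), (49, 68), (50, 68), (51, 72), (52, 69), (53, 68), (54, 71), (55, 67), (56, 71), (57, 69), (58, 69), (59, 67), (60, 70), (61, 71), (62, 70), (63, 69), (64, 69), (65, 68), (66, 67), (67, 69), (68, 70), (69, 71), (70, 70), (71, 69), (72, 68), (73, 68), (74, 72), (75, 66), (76, 69), (77, 69), (78, 66), (79, 68), (80, 68), (81, 67), (82, 67), (83, 68), (84, 66), (85, 66), (86, 66), (87, 66), (88, 68), (89, 70), (90, 66), (91, 64), (92, 66), (93, 65), (94, 70), (95, 67), (96, 68), (97, 69), (98, 70), (99, 68), (100, 68), (101, 65), (102, 66), (103, 66), (104, 69), (105, 63), (106, 63), (107, 64), (108, 66), (109, 66), (110, 68), (111, 67), (112, 134), (113, 154), (114, 92), (115, 100), (116, 104), (117, 118), (118, 100), (119, 118), (120, 127), (121, 98), (122, 131), (123, 100), (124, 111), (125, 83), (126, 147
[... 429 characters left out ...]
, 69.0]
56 [74.0, 72.0, 69.0, 69.0, 69.0, 67.0, 62.0, 57.0, 58.0, 61.0, 63.0, 64.0, 65.0, 67.0] [49.0, 48.0, 47.0, 46.0, 44.0, 42.0, 48.0, 62.0, 73.0, 76.0, 76.0, 77.0, 76.0, 73.0]
74 [72.0, 71.0, 68.0, 67.0, 68.0, 68.0, 64.0, 60.0, 60.0, 62.0, 64.0, 66.0, 67.0, 68.0] [48.0, 46.0, 45.0, 45.0, 43.0, 43.0, 53.0, 69.0, 77.0, 77.0, 77.0, 76.0, 74.0, 70.0]
91 [75.0, 72.0, 69.0, 68.0, 69.0, 69.0, 66.0, 61.0, 60.0, 62.0, 64.0, 65.0, 66.0, 68.0] [47.0, 45.0, 44.0, 43.0, 42.0, 45.0, 56.0, 70.0, 75.0, 75.0, 75.0, 75.0, 73.0, 70.0]
109 [74.0, 72.0, 69.0, 68.0, 68.0, 69.0, 73.0, 74.0, 70.0, 67.0, 68.0, 69.0, 70.0, 71.0] [48.0, 48.0, 47.0, 45.0, 46.0, 51.0, 62.0, 72.0, 75.0, 75.0, 75.0, 73.0, 71.0, 71.0]
```

Request:
drive_tool --rows '[[[0, 0, 0], [0.4, 1.7, 0], 2], [[0, 0, 0], [0.3, 1.7, -1.5], 0], [[0, 0, 0], [0, 0, -4], 0], [[0, 0, 0], [0, 0, -4], 0], [[0, 0, 0], [0, 0, -3.5], 0], [[0, 0, 0], [0, 0, -1.5], 0], [[0, 0, 0], [0, 0, 0], 0]]'

```text
clock: 35.85
position: [0.4068, -0.0438, 0.0387]
ee_rot: [-0.001, 0.997, 0.078, -0.002]
contact_force: [-0.3, 0.5, 0.7]
width: 0.0
gripper_force: 0.0
```

```bash
python3 -c "
from h import *
s,R=rel()"
```

```text
p [ 0.4068 -0.0438  0.0387] q [-2.770e-01  2.670e-01  2.136e+00 -1.000e-03  7.430e-01  1.137e+00] t 35.85 F [-0.3  0.5  0.7]
x [ 0.988  0.156 -0.004] az 9.0
y [ 0.156 -0.988 -0.001] az -81.0
z [-0.004  0.001 -1.   ] az 170.4
tcp rel [-82.6  31.7   8.7] theta -0.2 roll -0.08 yaw err 179.8 flat xf zf [-113.4    3.8]
```

Request:
drive_tool --rows '[[[0, 0, 0], [1.0, 0.155, 0], 0], [[0, 0, 0], [0.4, 0.06, 0], 0], [[0, 0, 0], [0.3, 0.047, 0], 0], [[0, 0, 0], [0.3, 0.047, 0], 0], [[0, 0, 0], [0.3, 0.047, 0], 0], [[0, 0, 0], [0.4, 0.062, 0], 0], [[0, 0, 0], [0.5, 0.078, 0], 0], [[0, 0, 0], [0.6, 0.093, 0], 0]]'

```text
clock: 36.85
position: [0.4412, -0.0384, 0.0398]
ee_rot: [-0.0, 0.997, 0.079, -0.004]
contact_force: [-6.0, -3.6, 5.9]
width: -0.0001
gripper_force: 3.6
```

Request:
drive_tool --rows '[[[0, 0, 0], [0.7, 0.11, 0], 0], [[0, 0, 0], [0.8, 0.124, 0], 0], [[0, 0, 0], [0.9, 0.14, 0], 0], [[0, 0, 0], [0.9, 0.14, 0], 0], [[0, 0, 0], [0.9, 0.14, 0], 0], [[0, 0, 0], [0.9, 0.14, 0], 0], [[0, 0, 0], [0.9, 0.14, 0], 0], [[0, 0, 0], [0.8, 0.124, 0], 0]]'

```text
clock: 37.85
position: [0.5093, -0.0279, 0.0398]
ee_rot: [0.0, 0.997, 0.079, -0.004]
contact_force: [-7.5, -2.4, 6.6]
width: 0.0001
gripper_force: 3.7
```

```bash
python3 -c "
from h import *
s,R=rel(); snap('top','tb'); snap('scene','sb')"
```

```text
p [ 0.5093 -0.0279  0.0398] q [-0.19   0.385  1.921 -0.003  0.845  1.226] t 37.85 F [-7.5 -2.4  6.6]
x [ 0.988  0.157 -0.009] az 9.0
y [ 0.157 -0.988 -0.001] az -81.0
z [-0.009 -0.001 -1.   ] az -175.2
tcp rel [21.1 31.7  9.8] theta -0.5 roll -0.04 yaw err 179.77 flat xf zf [-9.7  5. ]
```

Request:
drive_tool --rows '[[[0, 0, 0], [0.6, 0.093, 0], 0], [[0, 0, 0], [0.5, 0.078, 0], 0], [[0, 0, 0], [0.3, 0.047, 0], 0], [[0, 0, 0], [0.2, 0.03, 0], 0], [[0, 0, 0], [0.2, 0.03, 0], 0]]'

```text
clock: 38.58
position: [0.5273, -0.0251, 0.0397]
ee_rot: [-0.0, 0.997, 0.079, -0.004]
contact_force: [-6.7, -1.8, 3.5]
width: 0.0
gripper_force: 3.6
```

Request:
drive_tool --rows '[[[0, 0, 0], [0.2, 0.03, 0], 0], [[0, 0, 0], [0.15, 0.023, 0], 0]]'

```text
clock: 38.83
position: [0.5308, -0.0246, 0.0397]
ee_rot: [-0.0, 0.997, 0.079, -0.004]
contact_force: [-6.4, -1.6, 4.7]
width: 0.0002
gripper_force: 3.5
```

Request:
drive_tool --rows '[[[0, 0, 0], [0.15, 0.023, 0], 0], [[0, 0, 0], [0.15, 0.023, 0], 0]]'

```text
clock: 39.08
position: [0.5329, -0.0242, 0.0396]
ee_rot: [-0.0, 0.997, 0.079, -0.005]
contact_force: [-10.2, -4.3, 7.5]
width: -0.0001
gripper_force: 5.2
```

Request:
drive_tool --rows '[[[0, 0, 0], [0.1, 0.016, 0], 0], [[0, 0, 0], [0.1, 0.016, 0], 0]]'

```text
clock: 39.33
position: [0.5329, -0.0242, 0.0396]
ee_rot: [0.0, 0.997, 0.079, -0.007]
contact_force: [-12.9, -5.4, 10.3]
width: -0.0001
gripper_force: 6.9
```

Request:
drive_tool --rows '[[[0, 0, 0], [0, 0, 0], 0], [[0, 0, 0], [0, 0, 0], 0]]'

```text
clock: 39.58
position: [0.5329, -0.0242, 0.0396]
ee_rot: [0.0, 0.997, 0.079, -0.007]
contact_force: [-11.7, -4.8, 8.7]
width: 0.0002
gripper_force: 6.3
```

Request:
drive_tool --rows '[[[0, 0, 0], [-0.3, -0.047, 0], 0], [[0, 0, 0], [-1.5, -0.23, 0], 0], [[0, 0, 0], [-4, -0.62, 0], 0], [[0, 0, 0], [-4, -0.62, 3], 0], [[0, 0, 0], [-2, -0.3, 4], 0], [[0, 0, 0], [0, 0, 4], 0], [[0, 0, 0], [0, 0, 0], 0], [[0, 0, 0], [0, 0, 0], 0]]'

```text
clock: 40.58
position: [0.4207, -0.0416, 0.1497]
ee_rot: [-0.0, 0.997, 0.078, -0.001]
contact_force: [-0.8, 0.1, -1.1]
width: 0.0001
gripper_force: 0.0
```

```bash
python3 -c "
from h import *
rel(); snap('wrist','wc')
g=cv2.cvtColor(np.load('wc.npz')['im'],cv2.COLOR_RGB2GRAY).astype(int)
F=BAY+.032*BY
for n,x,y,z in(('lip',.056,0,.017),('front top',.063,0,.021),('front off-lip',.063,.045,.021),('housing off',.063,.09,.03)):
    u,v=proj('wc',F+x*BX+y*BY+[0,0,z]); print(n,u.round(1),v.round(1)); u,v=int(u),int(v); print(g[max(0,v-16):v+22,u].tolist())
"
```

```text
p [ 0.4207 -0.0416  0.1497] q [-0.263  0.127  1.954 -0.     1.062  1.151] t 40.575 F [-0.8  0.1 -1.1]
x [ 0.988  0.156 -0.001] az 9.0
y [ 0.156 -0.988 -0.   ] az -81.0
z [-0.001  0.    -1.   ] az 179.8
tcp rel [-68.6  31.8 119.7] theta -0.1 roll -0.01 yaw err 179.83 flat xf zf [-99.3 114.7]
lip 318.6 24.8
[82, 81, 79, 79, 93, 117, 107, 151, 149, 149, 148, 151, 149, 149, 152, 153, 143, 137, 106, 78, 112, 107, 107, 109, 111, 108, 108, 108, 109, 109, 108, 111, 109, 110, 109, 108, 108, 107]
front top 318.6 11.3
[161, 162, 161, 162, 160, 162, 160, 82, 82, 81, 79, 79, 93, 117, 107, 151, 149, 149, 148, 151, 149, 149, 152, 153, 143, 137, 106, 78, 112, 107, 107, 109, 111]
front off-lip 249.3 11.0
[162, 160, 157, 161, 161, 160, 139, 78, 71, 79, 79, 83, 134, 90, 79, 72, 80, 81, 80, 80, 78, 80, 76, 81, 79, 79, 82, 102, 107, 105, 109, 107, 106]
housing off 174.0 6.8
[150, 146, 141, 137, 131, 117, 104, 92, 79, 80, 82, 81, 82, 81, 82, 78, 76, 79, 82, 21, 15, 18, 16, 15, 11, 33, 80, 105]
```

```bash
python3 -c "
from rig import job
print(job.sign_off())"
```

```text
the job is handed in; nothing more can be done
None
```

The job is handed in at about 40.6 s: the big cell is in the scale's battery bay, button end towards the scale, and the drawer is pushed to its stop; the sign-off gave no verdict, and I regripped the cell from the channel a second time because the first grip hit a wrist-joint limit.

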